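# Fit keyed belt pulleys to two pumps

### The arm

A 7-joint arm with a two-finger parallel gripper is mounted at the origin on the work surface. World frame = base frame: x ahead of the robot, y to its left, z up, the work surface at z = 0. Lengths are in m, angles in rad, forces in N, time in s.
With the tool pointing down it reaches from about 0.4 to 0.875 m from the base axis. Payload 4.4 kg.
Tool frame: the origin (TCP) lies midway between the tips of the shut fingers; the grasp point (between the pads) lies 19 mm behind it (robot.pinch_z is the z of the grasp point in the tool frame, in m); z points along the fingers, y is the line along which they close (so a half turn about z gives the same grasp; the last joint's range is limited). The gripper opens to 85 mm and grips with 20 to 120 N. Pads are 22 mm wide; open, the fingers measure 114 mm over their backs; the gripper's body (76 mm by 85 mm) begins 54 mm behind the grasp point. The pads swing forward as they close: fully open they stand 13 mm farther back than shut.
Start: joints at [-1.406, 0.628, 0.038, 1.517, -0.027, 0.996, -0.02], TCP at [0.149, 0.633, 0.231] pointing down, gripper open.
Joint ranges: [-3.06, 3.06], [-0.37, 2.12], [-1.25, 1.32], [0.18, 2.47], [-1.1, 4.24], [0.23, 1.98], [-2.94, 2.94]. Speed limits (rad/s): [2.57, 2.57, 3.14, 3.14, 3.14, 3.14, 3.14].

### API

Orientations are given as a rotation vector (axis times angle).
In Python, from plant import get_obs, snapshot, robot gives the robot as it stands.
- The arm moves only by the tool jog_arm, never from a script. Its argument "moves" is a list of rows, each a list of 3 entries, a list of its own where there are three numbers: the turn, a rotation vector about the tool's x, y, z in degrees, then the shift along the tool's x, y, z in cm, then the closure, from 0 (fully open) to 1 (shut). In form: [[[ax, ay, az], [dx, dy, dz], jaw], ...]. A call has 1 to 12 rows; each row is the pose to reach, as a shift and turn from the pose commanded when the call began, along the tool's axes at that moment; what a row does not reach only later rows make up. A row lasts 1/8 s, in which the tool goes at most 62.5 mm and 10.7 degrees, less where a joint would pass 70% of its speed; a pose out of reach is approached as far as the arm can. A call with a gripper value outside its range is refused whole. The fingers move at their own pace and stop on an object; "grip_force" is the grip in N (left out, the last holds). Time passes only in rows, so rows that repeat a pose let the fingers close. It gives the time, the measured TCP pose, the force, the opening and the grip force at its end, in the units of the state.
- get_obs(): the state, without advancing time (a new reading comes with each control period).
- snapshot(name): name is "scene" or "side" or "wrist"; returns a dict with "frame" (400x640x3 uint8, red, green, blue), "mtx" (3x3 intrinsics, pixels), "R" (3x3) and "t" (3): a world point X has camera coordinates R X + t; the wrist camera has in their place "hand_eye" (4x4, takes a point from camera to tool coordinates, whose origin is the TCP and whose axes are the flange's). Camera axes: x right, y down, z forward; pixel columns grow to the right and rows downward; lengths in m; the calibration is good to about 2 mm. A picture is of the moment at which its call begins: read the wrist's pose just before it. There is no depth.
- robot.finish_job(): hands the job in; it is judged then, once.
The state is a dict: "t": time; "joint_positions": joint angles; "dq": joint speeds; "tau": joint torques, N m; "eef_pos": TCP position; "tool_rot": TCP orientation; "wrist_force": force on the tool from outside, world axes, zero at the start; "wrist_torque": the same for the moment, N m; "gripper_width": finger opening in m; "gripper_force": force on a finger pad.
Only numpy, scipy, OpenCV 4.12 (cv2) and the standard library are available. Lean on these libraries where they do the work, as an engineer would, in place of code of your own. Each camera call takes 0.05 s, during which the arm holds its last target. There are 200 camera calls.

### The job

Lift every yellow protective cap off the two pumps and stand each one, open side down as it was, in its own pocket of the blue tray. Drop a brass key fully into the slot of each pump's shaft, then slide a pulley down over each keyed shaft, keyway over the key, until it sits flat on the collar. Leave the spare key in its rack and the other things on the bench where they are.

Things in the scene. Friction and masses are not known exactly. Their poses are not given: they have to be found in the camera images.
- pump1: Fixed grey pump, 150 x 90 mm, 45 mm high. Origin: centre of underside. At local x -35 mm stands a steel shaft, 22 mm diameter, on a dark collar 38 mm wide (collar top 57 mm, shaft top 79 mm above the bench); at local x +40 mm a port spigot of the same sizes and heights on a flange. The shaft's key slot is on the pump's local +y side, see the slot point.
- pump2: A second pump, the same as pump1 in every measure.
- pump1_seat (a point): Point on the shaft's axis of pump1 at the collar's top, 57 mm above the bench: the middle of a fitted pulley's underside comes here. Axes as the pump's.
- pump1_slot (a point): Middle of the floor of pump1's key pocket, 45 mm above the bench, 9.5 mm from the shaft's axis towards pump +y: a seated key's foot comes here. In the collar the slot is a closed pocket, 9.8 mm (pump x) by 12 mm (pump y), 12 mm deep; above the collar it is a groove in the shaft, 9.8 mm wide, open outwards. Axes as the pump's.
- pump2_seat (a point): Point on the shaft's axis of pump2 at the collar's top, 57 mm above the bench: the middle of a fitted pulley's underside comes here. Axes as the pump's.
- pump2_slot (a point): Middle of the floor of pump2's key pocket, 45 mm above the bench, 9.5 mm from the shaft's axis towards pump +y: a seated key's foot comes here. In the collar the slot is a closed pocket, 9.8 mm (pump x) by 12 mm (pump y), 12 mm deep; above the collar it is a groove in the shaft, 9.8 mm wide, open outwards. Axes as the pump's.
- cap1: Loose yellow plastic cap with an orange dot on top: an upside-down cup, 33 mm outside, 26 mm inside, 30 mm tall, top 4 mm thick, 25 g. It sits loosely over pump1's shaft, rim 57 mm and top 87 mm above the bench. Origin: middle of its open rim, z up. May be absent (no cap there then).
- cap2: Loose yellow plastic cap with an orange dot on top: an upside-down cup, 33 mm outside, 26 mm inside, 30 mm tall, top 4 mm thick, 25 g. It sits loosely over pump1's port spigot, rim 57 mm and top 87 mm above the bench. Origin: middle of its open rim, z up. May be absent (no cap there then).
- cap3: Loose yellow plastic cap with an orange dot on top: an upside-down cup, 33 mm outside, 26 mm inside, 30 mm tall, top 4 mm thick, 25 g. It sits loosely over pump2's shaft, rim 57 mm and top 87 mm above the bench. Origin: middle of its open rim, z up. May be absent (no cap there then).
- cap4: Loose yellow plastic cap with an orange dot on top: an upside-down cup, 33 mm outside, 26 mm inside, 30 mm tall, top 4 mm thick, 25 g. It sits loosely over pump2's port spigot, rim 57 mm and top 87 mm above the bench. Origin: middle of its open rim, z up. May be absent (no cap there then).
- pulley1: Loose aluminium pulley lying flat, 60 mm diameter, 24 mm thick, about 0.22 kg. Through bore 25 mm with one keyway on its local +y side (11.6 mm wide, reaching 17.5 mm from the axis), 2.5 mm lead-in chamfers at both faces, a small red mark on the upper face beyond the keyway. Origin: middle of underside, z up. Both pulleys are alike and fit either pump.
- pulley2: Loose aluminium pulley lying flat, 60 mm diameter, 24 mm thick, about 0.22 kg. Through bore 25 mm with one keyway on its local +y side (11.6 mm wide, reaching 17.5 mm from the axis), 2.5 mm lead-in chamfers at both faces, a small red mark on the upper face beyond the keyway. Origin: middle of underside, z up. Both pulleys are alike and fit either pump.
- key1: Loose brass key, upright bar 8 mm (local x) by 10 mm (local y), 48 mm tall, ends bevelled, 30 g. Stands in the rack, axes along the rack's, top 54 mm above the bench. Origin: middle of foot. In a slot its 8 mm lies along pump x (either way round); seated, its top is 93 mm above the bench, 14 mm over the shaft's top, so hold it by its top 12 mm. Keys are alike; one is a spare.
- key2: Loose brass key, upright bar 8 mm (local x) by 10 mm (local y), 48 mm tall, ends bevelled, 30 g. Stands in the rack, axes along the rack's, top 54 mm above the bench. Origin: middle of foot. In a slot its 8 mm lies along pump x (either way round); seated, its top is 93 mm above the bench, 14 mm over the shaft's top, so hold it by its top 12 mm. Keys are alike; one is a spare.
- key3: Loose brass key, upright bar 8 mm (local x) by 10 mm (local y), 48 mm tall, ends bevelled, 30 g. Stands in the rack, axes along the rack's, top 54 mm above the bench. Origin: middle of foot. In a slot its 8 mm lies along pump x (either way round); seated, its top is 93 mm above the bench, 14 mm over the shaft's top, so hold it by its top 12 mm. Keys are alike; one is a spare.
- key_rack: Fixed red block 44 mm (x) by 92 mm (y), 22 mm high, with three upright pockets 30 mm apart along y holding the keys. Origin: centre of its underside.
- cap_tray: Fixed shallow blue tray 54 mm (x) by 204 mm (y), walls 14 mm high and 4 mm thick, floor 4 mm thick, divided into four pockets in a row, centred at local y +75, +25, -25 and -75 mm, each about 46 mm square inside. Origin: centre of its underside.
- bearing: Bystander, loose: a steel bearing ring 40 mm across, 12 mm high. Origin on its underside. Not part of the job.
- spacer: Bystander, loose: a copper spacer ring 34 mm across, 14 mm high. Origin on its underside. Not part of the job.
- filter: Bystander, loose: an orange pleated filter cartridge 76 mm across, 87 mm tall. Origin on its underside. Not part of the job.
- wrench: Bystander, loose: a steel wrench. Origin on its underside. Not part of the job.
- bolt_tin: Bystander, fixed: green tin of bolts, 70 x 90 mm, 30 mm high. Origin: centre of its underside. Not part of the job.
Things that resemble listed ones, but are neither listed nor needed, are in the scene too. Leave any turquoise look-alike of the cap3 alone. What is shaped like the pulley1 but turquoise is not meant.

How it is judged:
By the outcome, as a careful person would: the job done as asked, in the order asked, and still so for the second after the job is handed in, with the robot touching nothing.
Of cap1, cap2, cap3, cap4 only 2 to 4 are there at a start; the rules pass over those that are not, and their reading is None.
At some moment in a run one of pulley1, pulley2 may be knocked a few centimetres aside while the robot is not near it.
It also fails if it takes over 210 s, if anything falls off the work surface, if the arm or the gripper's body presses on something with over 40 N, if the wrist force passes 120 N, or if a joint passes its speed limit or range.

## Working session

There is one attempt and no reset: what is moved stays moved. The work goes in short steps, Python scripts to look and compute and a tool call to move; the robot and the scene stay as the last step left them, time stands still between calls to the robot, and variables do not carry over. Pictures are saved under pics/ and viewed, at most 14 in all, crops included, and the job is handed in when it is done.

Besides the shell and the picture viewer there is one more tool, called after "Request:" as a command line: name --argument value ..., lists and objects as JSON in quotes. jog_arm: Moves the arm, as the interface text tells. Its arguments: {"type":"object","properties":{"moves":{"type":"array"},"grip_force":{"type":"number"}},"required":["moves"]}

```bash
ls; mkdir -p pics
python3 - <<'E'
from plant import get_obs, snapshot, robot
import cv2,numpy as np
o=get_obs();print(o)
print(robot.pinch_z,[a for a in dir(robot) if a[0]!='_'])
for n in("scene","side","wrist"):
    s=snapshot(n);cv2.imwrite(f"pics/{n}0.png",s["frame"][:,:,::-1])
    np.savez(f"{n}0.npz",**s);print(n,{k:np.round(v,4).tolist() for k,v in s.items() if k!="frame"})
E
```

```text
pics
{'t': 0.0, 'joint_positions': array([-1.40577222,  0.62934261,  0.03844997,  1.51839536, -0.02699418,
        0.99633589, -0.02001482]), 'dq': array([ 0.00062984,  0.00207275,  0.00078718,  0.00102223,  0.00126335,
        0.00024916, -0.00064314]), 'tau': array([-4.64225595e-04, -5.63402081e+01,  1.22604545e+00, -1.93449157e+01,
        1.09489143e-02,  1.03272949e-02, -6.99481220e-06]), 'eef_pos': array([0.14853648, 0.63212981, 0.2303828 ]), 'tool_rot': array([-3.61780500e-01, -3.12049930e+00,  3.06871931e-03]), 'wrist_force': array([-0.25499742, -0.51362692, -1.06604386]), 'wrist_torque': array([-0.02693099,  0.04323053,  0.02226594]), 'gripper_force': 0.0, 'gripper_width': 0.0854251403778954}
-0.0187 ['Unreachable', 'finish_job', 'pinch_z']
scene {'mtx': [[372.7446, 0.0, 321.3463], [0.0, 372.7446, 196.3473], [0.0, 0.0, 1.0]], 'R': [[0.346, 0.9382, 0.0021], [0.805, -0.2957, -0.5143], [-0.4819, 0.1796, -0.8576]], 't': [-0.2198, -0.4504, 1.1972]}
side {'mtx': [[397.4106, 0.0, 318.1213], [0.0, 397.4106, 198.925], [0.0, 0.0, 1.0]], 'R': [[-0.8779, -0.4785, -0.0202], [-0.3235, 0.6235, -0.7118], [0.3531, -0.6183, -0.7021]], 't': [0.5351, 0.2606, 1.0058]}
wrist {'mtx': [[329.5086, 0.0, 317.2356], [0.0, 329.5086, 200.8696], [0.0, 0.0, 1.0]], 'hand_eye': [[0.0002, -0.9446, -0.3282, 0.0853], [1.0, 0.0001, 0.0005, 0.0002], [-0.0005, -0.3282, 0.9446, -0.143], [0.0, 0.0, 0.0, 1.0]]}
```

View pics/scene0.png

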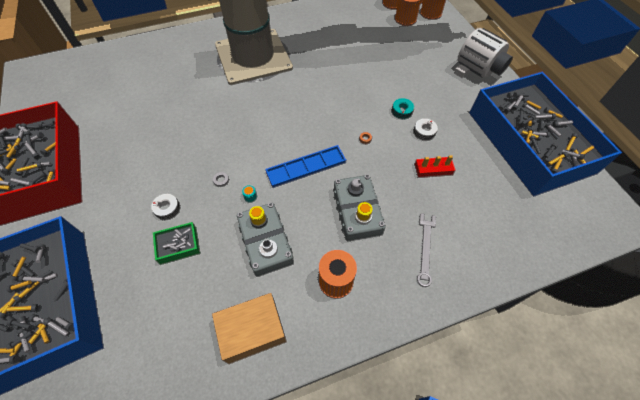

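View pics/side0.png

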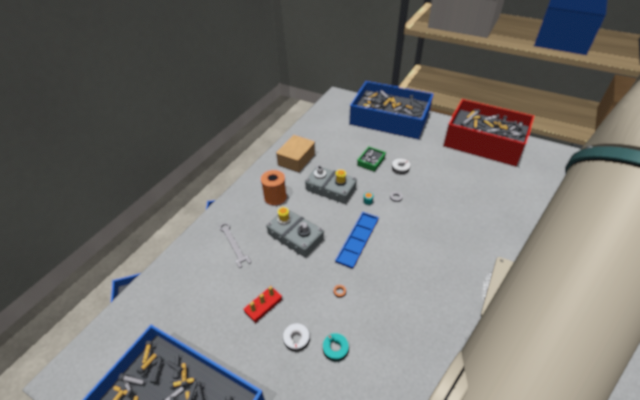

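The scene shows pumps at (265,235) and (358,207), with yellow caps on them at (257,215) and (364,212). The turquoise cap look-alike is at (249,192), and the grey pulleys are at (164,205) and (426,128). The turquoise pulley is at (402,107), the rack at (435,166) and the tray at (306,166). I'll get rough positions and a crop of the pumps.

```bash
cat > h.py <<'E'
from plant import get_obs, snapshot, robot
import cv2,numpy as np
from scipy.spatial.transform import Rotation as Ro
np.set_printoptions(precision=4,suppress=True)
def grab(n,f=None):
    o=get_obs(); s=snapshot(n)
    if n=="wrist":
        T=np.eye(4);T[:3,:3]=Ro.from_rotvec(o["tool_rot"]).as_matrix();T[:3,3]=o["eef_pos"]
        C=np.linalg.inv(T@s["hand_eye"]);s["R"]=C[:3,:3];s["t"]=C[:3,3]
    s.pop("hand_eye",None)
    if f: cv2.imwrite(f"pics/{f}.png",s["frame"][:,:,::-1]); np.savez(f"{f}.npz",**s)
    return s
def cast(s,px,z):
    px=np.atleast_2d(np.asarray(px,float)); d=np.c_[px,np.ones(len(px))]@np.linalg.inv(s["mtx"]).T@s["R"]
    c=-s["R"].T@s["t"]; return c+d*((z-c[2])/d[:,2])[:,None]
def proj(s,X):
    p=(np.atleast_2d(X)@s["R"].T+s["t"])@s["mtx"].T; return p[:,:2]/p[:,2:]
def down(yaw): # tool x axis along world yaw (rad), z down
    c,n=np.cos(yaw),np.sin(yaw); return np.array([[c,n,0],[n,-c,0],[0,0,-1]])
def go(pos,yaw=None,R=None,ref=None):
    """shift (cm) and turn (deg) in tool axes from the present (measured) pose"""
    o=get_obs(); A=Ro.from_rotvec(o["tool_rot"]).as_matrix(); p=o["eef_pos"]
    B=down(yaw) if R is None else R
    r=Ro.from_matrix(A.T@B).as_rotvec(degrees=True)
    print("turn",r.round(2),"shift cm",(A.T@(np.asarray(pos)-p)*100).round(2),"t",round(o["t"],2))
def yaw():
    A=Ro.from_rotvec(get_obs()["tool_rot"]).as_matrix(); return np.arctan2(A[1,0],A[0,0])
E
python3 - <<'E'
from h import *
s=np.load("scene0.npz")
for n,p,z in [("capL",(257,211),.087),("bareL",(267,245),.079),("bareR",(356,182),.079),("capR",(365,208),.087),("pulL",(164,204),.024),("pulR",(426,127),.024),("tqcap",(249,188),.03),("rackkeys",(435,160),.054),("trayA",(273,179),0.014),("trayB",(339,153),.014),("tin",(176,240),.03),("filter",(337,265),.087),("wrench",(425,250),0),("box",(248,325),.03)]: print(n,cast(s,p,z)[0])
print("yaw",yaw())
c=s["frame"][165:275,225:395,::-1];cv2.imwrite("pics/crop0.png",cv2.resize(c,None,fx=4.5,fy=4.5,interpolation=cv2.INTER_CUBIC))
E
```

```text
capL [ 0.6041 -0.1371  0.087 ]
bareL [ 0.6846 -0.1387  0.079 ]
bareR [0.6043 0.096  0.079 ]
capR [0.6779 0.0854 0.087 ]
pulL [ 0.4727 -0.3395  0.024 ]
pulR [0.4738 0.3628 0.024 ]
tqcap [ 0.5027 -0.1382  0.03  ]
rackkeys [0.5974 0.3126 0.054 ]
trayA [ 0.4868 -0.0748  0.014 ]
trayB [0.4677 0.1112 0.014 ]
tin [ 0.5801 -0.326   0.03  ]
filter [ 0.7781 -0.0195  0.087 ]
wrench [0.785  0.1981 0.    ]
box [ 0.8144 -0.2211  0.03  ]
yaw 2.9108712304099553
```

View pics/crop0.png

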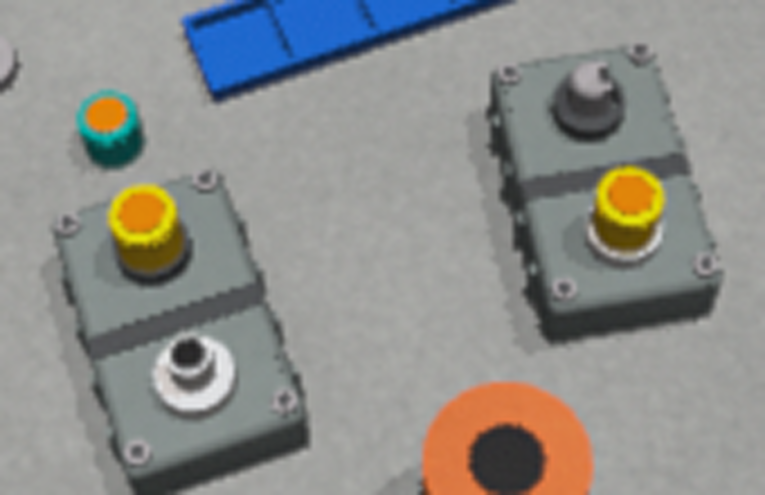

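The dark-collar shafts are on the robot-side ends and the white flanges are the ports. The left pump's yellow cap sits on its shaft and the right pump's on its port. The turquoise one at crop (110,125) is the look-alike and stays put. So pump +y is roughly world +y. Next I'll look from near.

Run:
```python
from h import *
go([.55,.33,.25],1.57+.5); go([.60,.20,.25],1.57+.2)
```

```text
turn [-0.08  0.04 48.18] shift cm [-46.   -20.25  -1.91] t 0.15
turn [-0.07  0.05 65.37] shift cm [-53.84 -31.76  -1.89] t 0.15
```

Request:
jog_arm --moves '[[[0, 0, 48], [-46, -20, -2], 0], [[0, 0, 48], [-46, -20, -2], 0], [[0, 0, 48], [-46, -20, -2], 0], [[0, 0, 48], [-46, -20, -2], 0], [[0, 0, 48], [-46, -20, -2], 0], [[0, 0, 48], [-46, -20, -2], 0], [[0, 0, 48], [-46, -20, -2], 0], [[0, 0, 48], [-46, -20, -2], 0], [[0, 0, 48], [-46, -20, -2], 0], [[0, 0, 48], [-46, -20, -2], 0], [[0, 0, 48], [-46, -20, -2], 0], [[0, 0, 48], [-46, -20, -2], 0]]'

```text
t: 1.65
eef_pos: [0.5495, 0.3344, 0.2513]
tool_rot: [-1.596, -2.705, -0.0]
wrist_force: [0.5, 0.3, 0.4]
gripper_width: 0.0854
gripper_force: 0.0
```

Run:
```python
from h import *
s=grab("wrist","w1"); o=get_obs(); print(o["joint_positions"],o["eef_pos"],yaw(),o["wrist_force"]); go([.58,-.02,.25],1.57)
```

```text
[-0.7492  0.6126  0.2719  1.5183 -0.1811  1.0357  0.0727] [0.5497 0.3341 0.2513] 2.0752798536706583 [-1.2756  0.0281 -0.5858]
turn [-0.02 -0.03 28.95] shift cm [-32.46 -14.46   0.12] t 1.7
```

View pics/w1.png

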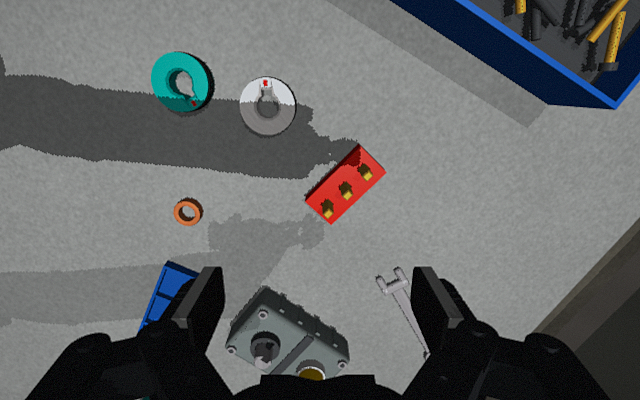

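The picture shows the grey pulley at (268,105) with its red mark at (265,83), so its keyway points up in the image. The key tops are at (327,210), (346,190) and (365,172), and the turquoise pulley is at (182,82). Next come near views of both pumps.

Request:
jog_arm --moves '[[[0, 0, 10], [-6, -3, 0], 0], [[0, 0, 20], [-12, -6, 0.1], 0], [[0, 0, 29], [-18, -10, 0.1], 0], [[0, 0, 29], [-24, -13, 0.1], 0], [[0, 0, 29], [-30, -14.5, 0.1], 0], [[0, 0, 29], [-32.5, -14.5, 0.1], 0], [[0, 0, 29], [-32.5, -14.5, 0.1], 0], [[0, 0, 29], [-32.5, -14.5, 0.1], 0], [[0, 0, 29], [-32.5, -14.5, 0.1], 0]]'

```text
t: 2.82
eef_pos: [0.5798, -0.0196, 0.2501]
tool_rot: [-2.221, -2.22, -0.001]
wrist_force: [-0.2, 0.7, -0.5]
gripper_width: 0.0853
gripper_force: 0.0
```

Run:
```python
from h import *
s=grab("wrist","w2"); o=get_obs(); print(o["joint_positions"],o["eef_pos"],yaw()); go([.56,-.24,.25],1.57)
```

```text
[-0.282   0.5362  0.4189  1.7032 -0.2579  0.9575  0.2334] [ 0.5798 -0.0198  0.2502] 1.5698449255035087
turn [-0.03 -0.05 -0.01] shift cm [-22.02  -1.96   0.  ] t 2.88
```

Request:
jog_arm --moves '[[[0, 0, 0], [-6, -0.5, 0], 0], [[0, 0, 0], [-12, -1, 0], 0], [[0, 0, 0], [-18, -1.5, 0], 0], [[0, 0, 0], [-22, -2, 0], 0], [[0, 0, 0], [-22, -2, 0], 0], [[0, 0, 0], [-22, -2, 0], 0], [[0, 0, 0], [-22, -2, 0], 0], [[0, 0, 0], [-22, -2, 0], 0]]'

```text
t: 3.88
eef_pos: [0.5597, -0.2401, 0.2503]
tool_rot: [-2.223, -2.22, -0.001]
wrist_force: [-0.5, -0.9, 0.5]
gripper_width: 0.085
gripper_force: 0.0
```

Run:
```python
from h import *
s=grab("wrist","w3"); o=get_obs(); print(o["joint_positions"],o["eef_pos"],yaw())
a=cv2.imread("pics/w2.png");b=cv2.imread("pics/w3.png")
cv2.imwrite("pics/w23.png",np.vstack([a[0:300],b[0:300]]))
```

```text
[ 0.1058  0.5788  0.4141  1.6225 -0.2657  0.9966  0.6031] [ 0.5596 -0.2405  0.2503] 1.5688354226692125
```

View pics/w23.png

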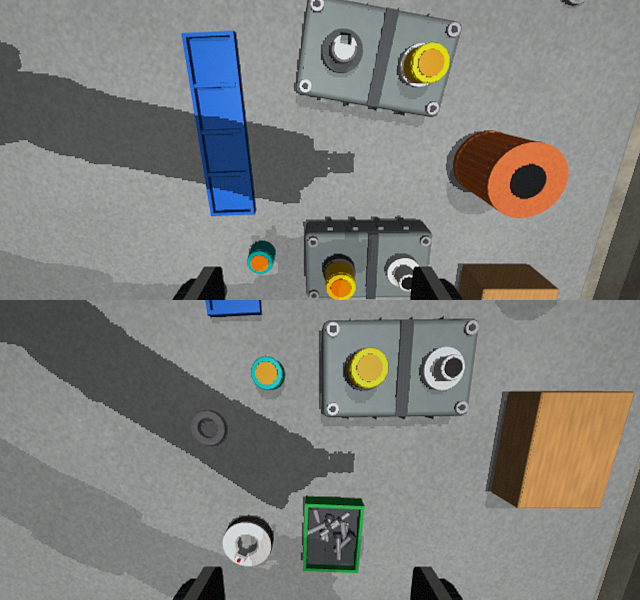

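The top half (w2) shows the right pump with its shaft at (344,46), slot notch upward, and cap at (430,62). The tray is at (218,122). The bottom half (w3) shows the left pump with its cap at (367,68) and port at (450,68). The left pulley is at (247,241) with its mark at (238,261). Next I'll measure everything numerically.

```bash
cat >> h.py <<'E'
def blobs(s,lo,hi,amin=15,roi=None):
    m=cv2.inRange(cv2.cvtColor(s["frame"],cv2.COLOR_RGB2HSV),lo,hi)
    if roi: k=np.zeros_like(m);x0,y0,x1,y1=roi;k[y0:y1,x0:x1]=255;m&=k
    cs=cv2.findContours(m,cv2.RETR_EXTERNAL,cv2.CHAIN_APPROX_NONE)[0]
    return sorted([c for c in cs if cv2.contourArea(c)>amin],key=cv2.contourArea,reverse=True)
def mid(c): M=cv2.moments(c);return np.array([M["m10"],M["m01"]])/M["m00"]
E
python3 - <<'E'
from h import *
w1,w2,w3=[dict(np.load(f"w{i}.npz")) for i in(1,2,3)]
for s,p in((w2,(430,62)),(w3,(367,68)),(w2,(344,46)),(w3,(450,68)),(w1,(327,208)),(w1,(265,83)),(w1,(255,110)),(w2,(220,60))):
    f=s["frame"];print(p,f[p[1],p[0]],cv2.cvtColor(f[p[1]:p[1]+1,p[0]:p[0]+1],cv2.COLOR_RGB2HSV)[0,0])
for n,s,roi in(("R",w2,(370,20,480,100)),("L",w3,(330,30,410,110))):
    for nm,lo,hi in(("orange",(12,80,100),(23,255,255)),("yell",(12,120,60),(33,255,255))):
        for c in blobs(s,lo,hi,30,roi): print(n,nm,cv2.contourArea(c),mid(c),cast(s,mid(c),.087)[0])
# rack/keys
for c in blobs(w1,(18,100,70),(32,255,255),8,(290,130,400,240)): print("key",cv2.contourArea(c),mid(c),cast(w1,mid(c),.054)[0],cv2.minAreaRect(c))
for c in blobs(w1,(0,180,80),(8,255,255),400,(290,130,400,240)): print("rack",cv2.contourArea(c),cv2.minAreaRect(c))
for s,n,roi in((w1,"R",(225,60,310,150)),(w3,"L",(215,205,290,280))):
    for c in blobs(s,(0,150,80),(10,255,255),4,roi)+blobs(s,(170,150,80),(180,255,255),4,roi): print("mark",n,cv2.contourArea(c),mid(c),cast(s,mid(c),.024)[0])
# tray
for c in blobs(w2,(100,150,60),(125,255,255),400): 
    b=cv2.boxPoints(cv2.minAreaRect(c));print("tray",b,cast(w2,b,.014))
# screws rays at z .045
sc={"R":(w2,[(316,5),(453,29),(432,108),(305,86)]),"L":(w3,[(333,28),(471,27),(461,107),(333,109)])}
for n,(s,p) in sc.items(): X=cast(s,p,.045);print(n,X[:,:2].tolist(),X.mean(0))
sh=cast(w2,(344,46),.079)[0];po=cast(w3,(450,68),.079)[0];print("shaftR",sh,"portL",po)
def zoom(s,x0,y0,x1,y1,k): return cv2.resize(s["frame"][y0:y1,x0:x1,::-1],(400,300),interpolation=cv2.INTER_CUBIC)
a=np.vstack([np.hstack([zoom(w2,310,10,390,70,0),zoom(w1,220,60,320,135,0)]),np.hstack([zoom(w3,200,200,300,275,0),zoom(w1,290,140,390,215,0)])])
cv2.imwrite("pics/z1.png",a)
E
```

```text
(430, 62) [218 161  45] [ 20 202 218]
(367, 68) [208 171  64] [ 22 177 208]
(344, 46) [216 219 223] [107   8 223]
(450, 68) [44 43 42] [15 12 44]
(327, 208) [60 43 14] [ 19 196  60]
(265, 83) [206  13   5] [  1 249 206]
(255, 110) [98 97 94] [23 10 98]
(220, 60) [ 50 118 219] [108 197 219]
R orange 528.5 [430.591   62.3598] [0.6767 0.0853 0.087 ]
R yell 1419.0 [426.598   62.9367] [0.6733 0.0848 0.087 ]
L orange 495.0 [369.2582  67.3828] [ 0.6044 -0.1394  0.087 ]
L yell 1225.0 [367.8054  67.763 ] [ 0.6031 -0.1397  0.087 ]
key 54.5 [367.0703 175.1682] [0.5976 0.3567 0.054 ] ((367.2500305175781, 174.75003051757812), (7.071067810058594, 9.192388534545898), 45.0)
key 52.5 [347.1492 194.254 ] [0.5899 0.3281 0.054 ] ((347.25, 194.24998474121094), (6.363961219787598, 8.485280990600586), 45.0)
key 51.5 [327.6958 212.6958] [0.582  0.2992 0.054 ] ((327.75, 212.75), (6.363960266113281, 8.485280990600586), 45.0)
rack 2702.0 ((344.89630126953125, 185.91046142578125), (36.44140625, 78.31553649902344), 46.005088806152344)
mark R 9.5 [264.9649  82.614 ] [0.4578 0.3857 0.024 ]
tray [[180.8986  33.1281]
 [232.8474  27.0875]
 [254.5336 213.5891]
 [202.5849 219.6297]] [[ 0.4382  0.1182  0.014 ]
 [ 0.4925  0.1237  0.014 ]
 [ 0.5019 -0.0822  0.014 ]
 [ 0.4369 -0.0902  0.014 ]]
R [[0.5782771427696868, 0.13724967620877465], [0.7080499145738369, 0.11722689175611666], [0.6963149096063775, 0.045067398799141865], [0.5671761040407856, 0.06630285820586702]] [0.6375 0.0915 0.045 ]
L [[0.5744749446978148, -0.10253202051163632], [0.7050455135809692, -0.10182378760625534], [0.7058920643088434, -0.1747376514503147], [0.5755438828319752, -0.17654179950741558]] [ 0.6402 -0.1389  0.045 ]
shaftR [0.6026 0.099  0.079 ] portL [ 0.6771 -0.1395  0.079 ]
```

View pics/z1.png

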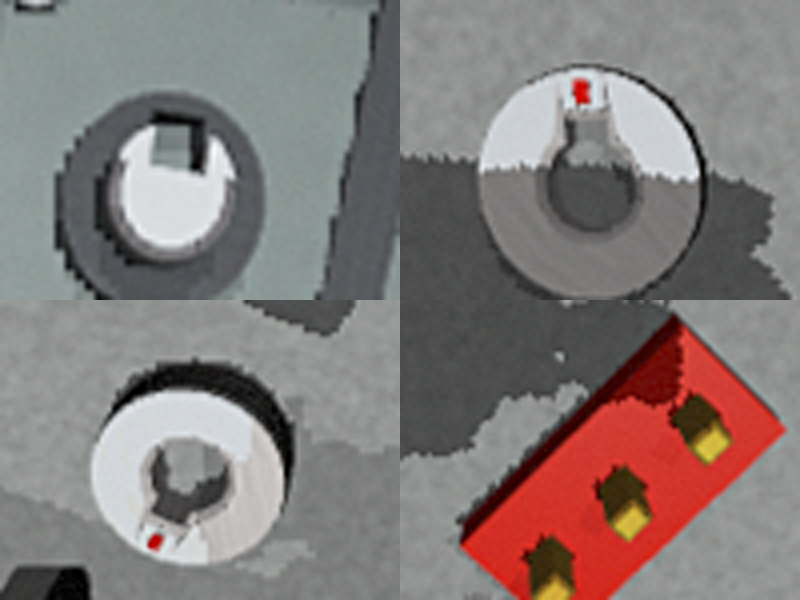

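z1 shows the right shaft's slot up-right (pump +y) and the right pulley's keyway up. The left pulley's keyway points down-left, and the rack's three keys are standing. The first pick is the left yellow cap (367,68 in w3); the turquoise one at (267,73) is left alone.

Run:
```python
from h import *
w2=dict(np.load("w2.npz"));sc=dict(np.load("scene0.npz"))
for s in (w2,sc):
    c=blobs(s,(100,150,50),(125,255,255),400,(150,20,280,230) if s is w2 else (255,140,350,195))[0]
    q=cv2.approxPolyDP(cv2.convexHull(c),6,True)[:,0];print(q.tolist(),cast(s,q,.014)[:,:2].tolist())
go([.604,-.1395,.12],1.5708+.005);go([.604,-.1395,.068],1.5708+.005)
```

```text
[[233, 31], [254, 212], [211, 215], [181, 34]] [[0.49236057615396883, 0.12011360988144626], [0.5014207088072596, -0.08012950858680112], [0.4480366225164047, -0.08406480770275024], [0.4382429804396829, 0.11734820770830545]]
[[345, 159], [273, 186], [266, 172], [337, 145]] [[0.4913089141282595, 0.11867123393575793], [0.5068258272332081, -0.08071335792848874], [0.4601023333021236, -0.08545694694832613], [0.4410504604552802, 0.11608320757257665]]
turn [ 0.   -0.02 -0.4 ] shift cm [10.1   4.42 13.03] t 3.92
turn [ 0.   -0.02 -0.4 ] shift cm [10.1   4.42 18.23] t 3.92
```

Request:
jog_arm --moves '[[[0, 0, 0], [5, 2, 5], 0.35], [[0, 0, 0], [10, 4.4, 10], 0.35], [[0, 0, 0], [10, 4.4, 13], 0.35], [[0, 0, 0], [10, 4.4, 13], 0.35], [[0, 0, 0], [10, 4.4, 13], 0.35], [[0, 0, 0], [10, 4.4, 13], 0.35]]'

```text
t: 4.68
eef_pos: [0.6045, -0.1442, 0.1227]
tool_rot: [2.226, 2.212, 0.002]
wrist_force: [0.4, -0.4, 0.3]
gripper_width: 0.0557
gripper_force: 0.0
```

Run:
```python
from h import *
go([.604,-.1395,.068],1.5708+.005);o=get_obs();print(o["eef_pos"],o["gripper_width"])
s=grab("wrist","w4")
```

```text
turn [ 0.21  0.1  -0.65] shift cm [ 0.48 -0.07  5.47] t 4.67
[ 0.6045 -0.1442  0.1227] 0.05574778600213549
```

View pics/w4.png

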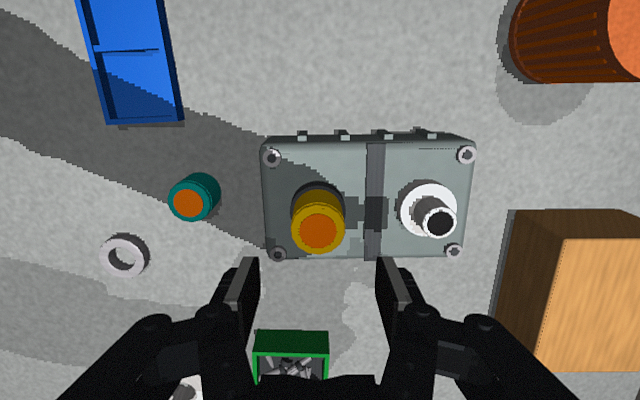

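The cap sits in line with the fingers (cap column 318, finger middle 317). Descend and grip.

Request:
jog_arm --moves '[[[0, 0, 0], [0.1, 0, 0], 0.35], [[0, 0, 0], [0.1, 0, 2.5], 0.35], [[0, 0, 0], [0.1, 0, 5.2], 0.35], [[0, 0, 0], [0.1, 0, 5.2], 0.35], [[0, 0, 0], [0.1, 0, 5.2], 0.35], [[0, 0, 0], [0.1, 0, 5.2], 0.75], [[0, 0, 0], [0.1, 0, 5.2], 0.75], [[0, 0, 0], [0.1, 0, 5.2], 0.75], [[0, 0, 0], [0.1, 0, 5.2], 0.75]]' --grip_force 25

```text
t: 5.85
eef_pos: [0.6044, -0.1412, 0.0697]
tool_rot: [2.225, 2.216, 0.002]
wrist_force: [-0.6, 0.5, 7.3]
gripper_width: 0.0324
gripper_force: 24.9
```

Run:
```python
from h import *
o=get_obs();print(o["eef_pos"],o["gripper_width"],o["gripper_force"],o["wrist_force"])
go([.4712,-.007,.15],1.5708+.047);go([.4712,-.007,.016],1.5708+.047)
```

```text
[ 0.6044 -0.1412  0.0697] 0.03244867890445128 24.864531056955457 [-0.6498  0.5028  7.2935]
turn [ 0.12  0.03 -2.92] shift cm [ 13.37 -13.36  -8.06] t 5.85
turn [ 0.12  0.03 -2.92] shift cm [ 13.37 -13.39   5.34] t 5.85
```

Request:
jog_arm --moves '[[[0, 0, 0], [0, 0, -4], 0.75], [[0, 0, 0], [0, 0, -8], 0.75], [[0, 0, -2.9], [4, -4, -8], 0.75], [[0, 0, -2.9], [8, -8, -8], 0.75], [[0, 0, -2.9], [12, -12, -8], 0.75], [[0, 0, -2.9], [13.3, -13.3, -8], 0.75], [[0, 0, -2.9], [13.3, -13.3, -8], 0.75], [[0, 0, -2.9], [13.3, -13.3, -4], 0.75], [[0, 0, -2.9], [13.3, -13.3, 0], 0.75], [[0, 0, -2.9], [13.3, -13.3, 0], 0.75], [[0, 0, -2.9], [13.3, -13.3, 0], 0.75]]'

```text
t: 7.22
eef_pos: [0.4726, -0.0086, 0.0691]
tool_rot: [2.17, 2.269, 0.001]
wrist_force: [-1.3, -0.2, 0.5]
gripper_width: 0.0325
gripper_force: 26.3
```

Run:
```python
from h import *
o=get_obs();print(o["eef_pos"],o["gripper_width"],o["gripper_force"],o["wrist_force"])
go([.4712,-.007,.016],1.5708+.047);s=grab("side","s5");w=grab("wrist","w5")
u,v=proj(s,[.47,.0,.05])[0].astype(int);a=cv2.resize(s["frame"][v-60:v+60,u-80:u+80,::-1],(640,480))
cv2.imwrite("pics/s5c.png",np.hstack([cv2.resize(a,(400,300)),cv2.resize(w["frame"][100:400,120:520,::-1],(400,300))]))
```

```text
[ 0.4726 -0.0086  0.0691] 0.03252733455555249 26.27637878526002 [-1.2937 -0.1593  0.5323]
turn [ 0.11  0.05 -0.12] shift cm [ 0.17 -0.14  5.31] t 7.22
```

View pics/s5c.png

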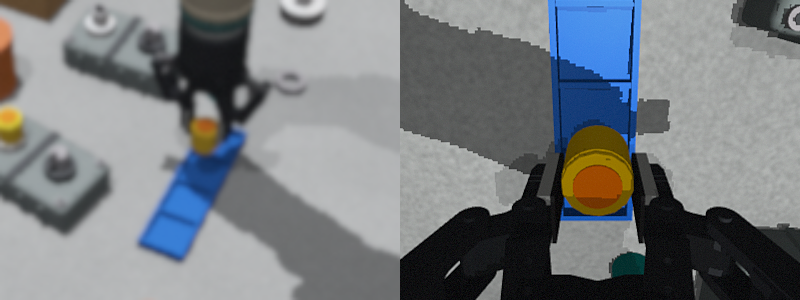

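The cap is held above the third pocket of the tray. Lower and release.

Request:
jog_arm --moves '[[[0, 0, 0], [0.1, -0.1, 3], 0.75], [[0, 0, 0], [0.1, -0.1, 5.2], 0.75], [[0, 0, 0], [0.1, -0.1, 5.2], 0.75], [[0, 0, 0], [0.1, -0.1, 5.2], 0.75], [[0, 0, 0], [0.1, -0.1, 5.2], 0.35], [[0, 0, 0], [0.1, -0.1, 5.2], 0.35], [[0, 0, 0], [0.1, -0.1, 5.2], 0.35], [[0, 0, 0], [0.1, -0.1, 2], 0.35], [[0, 0, 0], [0.1, -0.1, -3], 0.35], [[0, 0, 0], [0.1, -0.1, -8], 0.35], [[0, 0, 0], [0.1, -0.1, -8], 0.35], [[0, 0, 0], [0.1, -0.1, -8], 0.35]]'

```text
t: 8.82
eef_pos: [0.4697, -0.0061, 0.1482]
tool_rot: [-2.168, -2.273, -0.0]
wrist_force: [-0.2, -0.2, -0.9]
gripper_width: 0.0552
gripper_force: 0.0
```

Run:
```python
from h import *
o=get_obs();print(o["eef_pos"],o["gripper_width"],o["gripper_force"],o["wrist_force"])
w=grab("wrist","w6")
for c in blobs(w,(5,150,60),(33,255,255),200,(200,80,440,330))[:3]: print(cv2.contourArea(c),mid(c),cast(w,mid(c),.034)[0],cv2.minAreaRect(c))
go([.6765,.0855,.13],1.5708-.157);go([.6765,.0855,.068],1.5708-.157)
```

```text
[ 0.4697 -0.0061  0.1482] 0.05518926490812652 0.0 [-0.1662 -0.1655 -0.907 ]
1331.5 [318.4857 190.0712] [ 0.47   -0.0008  0.034 ] ((319.010009765625, 189.9300079345703), (38.466609954833984, 44.547725677490234), 8.13010311126709)
turn [-0.1  -0.01 11.69] shift cm [ 8.18 21.14  1.72] t 8.88
turn [-0.1  -0.01 11.69] shift cm [ 8.18 21.15  7.92] t 8.88
```

Request:
jog_arm --moves '[[[0, 0, 6], [2, 5, 0], 0.35], [[0, 0, 11.7], [4, 10, 0], 0.35], [[0, 0, 11.7], [6, 15.5, 1], 0.35], [[0, 0, 11.7], [8.2, 21.1, 1.7], 0.35], [[0, 0, 11.7], [8.2, 21.1, 1.7], 0.35], [[0, 0, 11.7], [8.2, 21.1, 1.7], 0.35], [[0, 0, 11.7], [8.2, 21.1, 5], 0.35], [[0, 0, 11.7], [8.2, 21.1, 7.9], 0.35], [[0, 0, 11.7], [8.2, 21.1, 7.9], 0.35], [[0, 0, 11.7], [8.2, 21.1, 7.9], 0.35], [[0, 0, 11.7], [8.2, 21.1, 7.9], 0.75], [[0, 0, 11.7], [8.2, 21.1, 7.9], 0.75]]'

```text
t: 10.38
eef_pos: [0.6779, 0.0851, 0.0711]
tool_rot: [2.389, 2.039, 0.003]
wrist_force: [-0.9, -0.6, 5.9]
gripper_width: 0.0338
gripper_force: 24.7
```

Request:
jog_arm --moves '[[[0, 0, 0], [0, 0, 0], 0.75], [[0, 0, 0], [0, 0, 0], 0.75], [[0, 0, 0], [0, 0, -4], 0.75], [[0, 0, 0], [0, 0, -8], 0.75], [[0, 0, 0], [0, 0, -8], 0.75]]'

```text
t: 11.0
eef_pos: [0.6797, 0.0851, 0.1535]
tool_rot: [2.386, 2.037, 0.01]
wrist_force: [-0.2, 0.1, -1.1]
gripper_width: 0.0337
gripper_force: 26.0
```

Run:
```python
from h import *
o=get_obs();print(o["eef_pos"],o["gripper_width"],o["gripper_force"],o["wrist_force"])
go([.4665,.093,.068],1.5708+.047);go([.4665,.093,.016],1.5708+.047)
```

```text
[0.6797 0.0851 0.1535] 0.03372836572540902 25.979959778487682 [-0.1931  0.0951 -1.0689]
turn [  0.44  -0.06 -11.71] shift cm [ -2.58 -21.24   8.39] t 11.0
turn [  0.44  -0.06 -11.71] shift cm [ -2.59 -21.28  13.59] t 11.0
```

Request:
jog_arm --moves '[[[0, 0, -6], [-0.5, -5, 0], 0.75], [[0, 0, -11.7], [-1, -10, 0], 0.75], [[0, 0, -11.7], [-2, -16, 0], 0.75], [[0, 0, -11.7], [-2.6, -21.1, 0], 0.75], [[0, 0, -11.7], [-2.6, -21.1, 0], 0.75], [[0, 0, -11.7], [-2.6, -21.1, 4], 0.75], [[0, 0, -11.7], [-2.6, -21.1, 9], 0.75], [[0, 0, -11.7], [-2.6, -21.1, 11], 0.75], [[0, 0, -11.7], [-2.6, -21.1, 11], 0.75], [[0, 0, -11.7], [-2.6, -21.1, 11], 0.75], [[0, 0, -11.7], [-2.6, -21.1, 11], 0.75]]'

```text
t: 12.38
eef_pos: [0.4655, 0.093, 0.0403]
tool_rot: [2.168, 2.272, 0.003]
wrist_force: [-1.1, -0.9, 0.2]
gripper_width: 0.0339
gripper_force: 26.0
```

Run:
```python
from h import *
o=get_obs();print(o["eef_pos"],o["gripper_width"],o["gripper_force"],o["wrist_force"])
go([.4665,.093,.016],1.5708+.047)
```

```text
[0.4655 0.093  0.0403] 0.033890074235954325 25.986286774277687 [-1.1224 -0.8533  0.2359]
turn [ 0.13 -0.01 -0.  ] shift cm [-0.    0.09  2.43] t 12.38
```

Request:
jog_arm --moves '[[[0, 0, 0], [0, 0, 1.2], 0.75], [[0, 0, 0], [0, 0, 2.1], 0.75], [[0, 0, 0], [0, 0, 2.1], 0.75], [[0, 0, 0], [0, 0, 2.1], 0.75], [[0, 0, 0], [0, 0, 2.1], 0.35], [[0, 0, 0], [0, 0, 2.1], 0.35], [[0, 0, 0], [0, 0, 2.1], 0.35], [[0, 0, 0], [0, 0, -2], 0.35], [[0, 0, 0], [-5, 0, -7], 0.35], [[0, 0, 0], [-10, 0, -12], 0.35], [[0, 0, 0], [-10, 0, -15], 0.35], [[0, 0, 0], [-10, 0, -15], 0.35]]'

```text
t: 13.88
eef_pos: [0.4712, -0.0086, 0.1921]
tool_rot: [2.169, 2.266, 0.008]
wrist_force: [0.4, -0.1, -0.4]
gripper_width: 0.0556
gripper_force: 0.0
```

Run:
```python
from h import *
o=get_obs();print(o["eef_pos"],o["gripper_width"],o["gripper_force"],o["wrist_force"])
w=grab("wrist","w7");s=grab("scene","s7")
u,v=proj(w,[.47,.02,.02])[0].astype(int);print(u,v)
cv2.imwrite("pics/w7c.png",np.hstack([w["frame"][:300,100:500,::-1],cv2.resize(s["frame"][130:205,250:350,::-1],(400,300))]))
o=s;
for p in ((.5918,.3286,.0),(.582,.299,.0)):pass
```

```text
[ 0.4712 -0.0086  0.1921] 0.055608890164758264 0.0 [ 0.389  -0.122  -0.3715]
316 148
```

View pics/w7c.png

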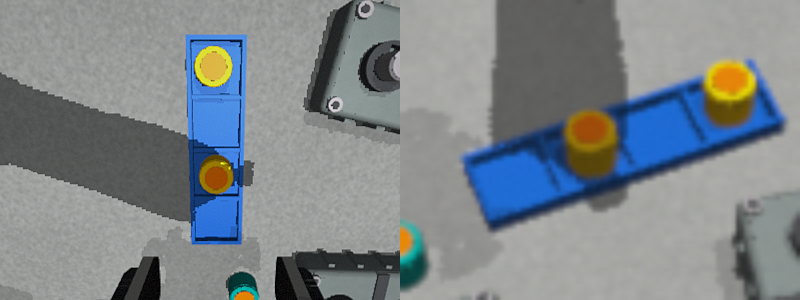

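Both caps stand open side down in their own pockets, the top one at (213,66) and the third at (216,174). Next the keys: hover near the rack and refine.

Run:
```python
from h import *
go([.578,.28,.16],1.306)
```

```text
turn [ 0.01 -0.05 17.87] shift cm [28.11 12.24  2.95] t 13.97
```

Request:
jog_arm --moves '[[[0, 0, 9], [5, 2.5, 0], 0.5], [[0, 0, 17.9], [10, 5, 0], 0.5], [[0, 0, 17.9], [16, 7, 0], 0.5], [[0, 0, 17.9], [22, 10, 0], 0.5], [[0, 0, 17.9], [28, 12.2, 3], 0.5], [[0, 0, 17.9], [28, 12.2, 3], 0.5], [[0, 0, 17.9], [28, 12.2, 3], 0.5], [[0, 0, 17.9], [28, 12.2, 3], 0.5], [[0, 0, 17.9], [28, 12.2, 3], 0.5]]'

```text
t: 15.1
eef_pos: [0.5783, 0.2764, 0.16]
tool_rot: [2.498, 1.904, 0.001]
wrist_force: [-0.3, -0.3, 0.0]
gripper_width: 0.0423
gripper_force: 0.0
```

```bash
cat >> h.py <<'E'
def keys(w,roi=(150,0,500,300)):
    out=[]
    for c in blobs(w,(15,110,95),(33,255,255),40,roi):
        out.append((cast(w,mid(c),.054)[0],cv2.contourArea(c),mid(c),cv2.minAreaRect(c)[1:]))
    return out
E
python3 - <<'E'
from h import *
o=get_obs();print(o["eef_pos"],o["gripper_width"],yaw())
w=grab("wrist","w8")
for k in keys(w):print(*k)
u,v=proj(w,[.582,.2992,.054])[0].astype(int);print(u,v)
h=cv2.cvtColor(w["frame"],cv2.COLOR_RGB2HSV);print(h[v-6:v+7:2,u-6:u+7:2].tolist())
E
```

```text
[0.5783 0.2764 0.16  ] 0.04234768479462161 1.3023516024435675
[0.5981 0.3562 0.054 ] 128.0 [315.0078  90.5951] ((13.0, 10.0), 90.0)
[0.5904 0.3276 0.054 ] 116.5 [315.329  132.3963] ((13.0, 10.0), 90.0)
[0.5828 0.2991 0.054 ] 91.5 [315.7322 171.0401] ((12.0, 9.0), 90.0)
314 171
[[[1, 226, 124], [5, 227, 100], [20, 198, 80], [19, 189, 81], [20, 188, 84], [20, 174, 97], [19, 191, 91]], [[2, 234, 122], [7, 204, 106], [19, 181, 156], [20, 192, 158], [20, 186, 160], [20, 192, 162], [20, 186, 136]], [[4, 240, 121], [4, 213, 97], [23, 192, 134], [25, 180, 234], [24, 176, 227], [26, 180, 227], [19, 191, 127]], [[1, 226, 123], [6, 242, 118], [20, 188, 106], [21, 190, 133], [22, 186, 148], [25, 175, 235], [18, 197, 128]], [[1, 218, 123], [3, 214, 118], [21, 187, 105], [19, 180, 133], [19, 190, 122], [19, 192, 117], [18, 193, 111]], [[2, 228, 121], [4, 216, 117], [21, 188, 107], [19, 185, 131], [19, 188, 129], [19, 186, 129], [18, 185, 76]], [[1, 220, 123], [4, 224, 125], [24, 182, 87], [22, 188, 103], [22, 197, 106], [21, 193, 107], [20, 185, 76]]]
```

Run:
```python
from h import *
go([.5828,.2991,.043],1.309);go([.5828,.2991,.12],1.309)
```

```text
turn [ 0.03 -0.02 -0.36] shift cm [ 2.27 -0.17 11.71] t 15.15
turn [ 0.03 -0.02 -0.36] shift cm [ 2.27 -0.16  4.01] t 15.15
```

Request:
jog_arm --moves '[[[0, 0, -0.4], [2.2, -0.2, 4], 0.5], [[0, 0, -0.4], [2.2, -0.2, 6], 0.5], [[0, 0, -0.4], [2.2, -0.2, 6], 0.5], [[0, 0, -0.4], [2.2, -0.2, 6], 0.5], [[0, 0, -0.4], [2.2, -0.2, 6], 0.5], [[0, 0, -0.4], [2.2, -0.2, 6], 0.5]]'

```text
t: 15.9
eef_pos: [0.5824, 0.2999, 0.1003]
tool_rot: [2.49, 1.916, 0.002]
wrist_force: [-0.3, 0.6, -0.0]
gripper_width: 0.0427
gripper_force: 0.0
```

Run:
```python
from h import *
o=get_obs();print(o["eef_pos"],o["gripper_width"],yaw())
w=grab("wrist","w9")
for k in keys(w,(200,0,440,300)):print(*k)
go([.5828,.2991,.043],1.309)
```

```text
[0.5824 0.2999 0.1003] 0.04273660955095271 1.311733554573446
[0.5981 0.3564 0.054 ] 220.5 [319.514  135.4815] ((17.0, 13.0), 90.0)
[0.5907 0.3281 0.054 ] 162.0 [319.5947 185.0319] ((15.0, 13.0), 90.0)
[0.5824 0.2981 0.054 ] 91.0 [318.8535 232.5495] ((11.0, 9.0), 90.0)
turn [ 0.04 -0.04  0.16] shift cm [-0.07  0.08  5.7 ] t 15.95
```

Request:
jog_arm --moves '[[[0, 0, 0.2], [-0.1, 0.1, 3], 0.5], [[0, 0, 0.2], [-0.1, 0.1, 5.7], 0.5], [[0, 0, 0.2], [-0.1, 0.1, 5.7], 0.5], [[0, 0, 0.2], [-0.1, 0.1, 5.7], 0.5], [[0, 0, 0.2], [-0.1, 0.1, 5.7], 0.8], [[0, 0, 0.2], [-0.1, 0.1, 5.7], 1], [[0, 0, 0.2], [-0.1, 0.1, 5.7], 1], [[0, 0, 0.2], [-0.1, 0.1, 5.7], 1], [[0, 0, 0.2], [-0.1, 0.1, 5.7], 1]]' --grip_force 40

```text
t: 17.08
eef_pos: [0.5833, 0.2991, 0.0433]
tool_rot: [2.493, 1.912, 0.003]
wrist_force: [-1.0, 0.2, 5.6]
gripper_width: 0.0063
gripper_force: 39.7
```

Request:
jog_arm --moves '[[[0, 0, 0], [0, 0, -3], 1], [[0, 0, 0], [0, 0, -6], 1], [[0, 0, 0], [0, 0, -10], 1], [[0, 0, 0], [0, 0, -10], 1], [[0, 0, 0], [0, 0, -10], 1]]'

```text
t: 17.7
eef_pos: [0.5818, 0.2988, 0.1417]
tool_rot: [-2.492, -1.912, 0.002]
wrist_force: [-1.0, 0.5, -1.1]
gripper_width: 0.0065
gripper_force: 39.2
```

Run:
```python
from h import *
o=get_obs();print(o["eef_pos"],o["gripper_width"],yaw())
go([.6042,.1067,.135],1.5708-.157)
```

```text
[0.5818 0.2988 0.1417] 0.006482453362323597 1.308665802545665
turn [-0.07  0.02 -6.02] shift cm [-17.97   7.14   0.67] t 17.7
```

Request:
jog_arm --moves '[[[0, 0, -3], [-5, 2, 0], 1], [[0, 0, -6], [-10, 4, 0], 1], [[0, 0, -6], [-15, 6, 0], 1], [[0, 0, -6], [-18, 7.1, 0], 1], [[0, 0, -6], [-18, 7.1, 0.7], 1], [[0, 0, -6], [-18, 7.1, 0.7], 1], [[0, 0, -6], [-18, 7.1, 0.7], 1], [[0, 0, -6], [-18, 7.1, 0.7], 1]]'

```text
t: 18.7
eef_pos: [0.6043, 0.108, 0.1351]
tool_rot: [-2.387, -2.042, -0.0]
wrist_force: [0.1, 0.0, 0.0]
gripper_width: 0.006
gripper_force: 39.2
```

Run:
```python
from h import *
o=get_obs();print(o["eef_pos"],o["gripper_width"],yaw())
w=grab("wrist","w10")
go([.6042,.1067,.135],1.5708-.157)
for z in (.045,.057,.079): print(z,proj(w,[.6042,.1067,z])[0],proj(w,[.6027,.0973,z])[0])
p=o["eef_pos"];print("key bottom centre expect",proj(w,p-[0,0,.037])[0])
c=w["frame"][150:300,220:420,::-1];cv2.imwrite("pics/w10c.png",cv2.resize(c,(800,600),interpolation=cv2.INTER_NEAREST))
```

```text
[0.6043 0.108  0.1351] 0.006012327910345438 1.4154325154222982
turn [-0.   -0.02  0.07] shift cm [-0.1  -0.    0.02] t 18.75
0.045 [318.0407 207.7074] [317.9918 219.4045]
0.057 [318.0867 213.4845] [318.0349 225.6589]
0.079 [318.1837 225.6489] [318.1256 238.8042]
key bottom centre expect [318.1498 236.3373]
```

View pics/w10c.png

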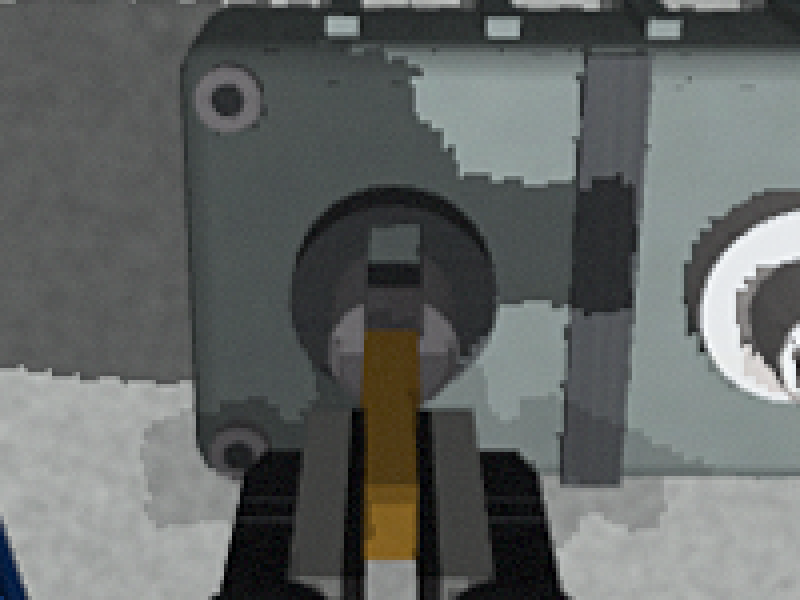

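The held key's bottom edge is at about (317.8,232.5), columns 311–324.5. The slot's pocket spans columns 312–325.5 with its outer edge at row 206.3. I'll solve for the key's offset in hand and the slot position.

```bash
cat >> h.py <<'E'
from scipy.optimize import fsolve
def keyfit(w,p,R,rb,rt1,rt2,cb):
    """rows of front bottom edge, front top edge, back top edge, col of bottom middle -> key offset along tool x, z rel. TCP (m), lateral"""
    P=lambda x,z,y=0:proj(w,p+R@np.array([x,y,z]))[0]
    f=lambda q:[P(q[0]+.005,q[1]-q[2])[1]-rb,P(q[0]+.005,q[1]-.048+q[2])[1]-rt1,P(q[0]-.005+q[2],q[1]-.048)[1]-rt2]
    q=fsolve(f,[0,.037,.001]); lat=fsolve(lambda y:P(q[0]+.005,q[1]-q[2],y[0])[0]-cb,[0.])[0]
    print("key dx,dz(foot below TCP),bevel mm",q*1e3,"dy",lat*1e3); return q,lat
E
python3 - <<'E'
from h import *
w=dict(np.load("w10.npz"));o=get_obs();R=Ro.from_rotvec(o["tool_rot"]).as_matrix();p=o["eef_pos"]
keyfit(w,p,R,232.5,271.3,290,317.8)
X=cast(w,(318.75,206.3),.057)[0];print("outer edge",X,"slot",X-R[:,0]*.006,"TCP",p)
for r in (209,213): # profile across slot
    print(r,w["frame"][r,305:333].mean(1).astype(int))
print(w["frame"][200:238,317:320].mean((1,2)).astype(int))
print("keyrow",w["frame"][240,305:333,0])
E
```

```text
key dx,dz(foot below TCP),bevel mm [22.0645 -7.3946  8.537 ] dy -0.48060234621379677
outer edge [0.6055 0.1121 0.057 ] slot [0.6046 0.1061 0.057 ] TCP [0.6044 0.1077 0.1352]
209 [45 45 46 49 43 43 47 55 82 80 79 76 76 78 77 79 78 79 78 74 35 45 44 43
 47 43 46 45]
213 [49 46 44 47 47 45 53 71 83 82 80 81 77 80 79 78 79 83 75 53 44 47 49 47
 48 45 48 43]
[23 36 46 46 44 43 62 77 79 77 78 76 79 78 83 57 28 25 26 27 23 34 53 58
 55 54 57 54 54 54 50 44 49 51 50 48 51 51]
keyrow [73 76 74 79 76 77 77 79 78 79 78 75 77 78 76 79 77 80 74 71 75 70 72 71
 71 74 76 60]
```

```bash
cat >> h.py <<'E'
from scipy.optimize import least_squares
def keyfit(w,p,R,rb,rt1,cb,b=.0015):
    P=lambda x,z,y=0:proj(w,p+R@np.array([x,y,z]))[0]
    f=lambda q:[P(q[0]+.005,q[1]-b)[1]-rb,P(q[0]+.005,q[1]-.048+b)[1]-rt1]
    q=fsolve(f,[0,.037]); lat=fsolve(lambda y:P(q[0]+.005,q[1]-b,y[0])[0]-cb,[0.])[0]
    print("key dx,dz(foot below TCP) mm",q*1e3,"dy",lat*1e3,"b",b); return q,lat
E
python3 - <<'E'
from h import *
w=dict(np.load("w10.npz"));o=get_obs();R=Ro.from_rotvec(o["tool_rot"]).as_matrix();p=o["eef_pos"]
for b in(.001,.002):keyfit(w,p,R,232,270.7,317.25,b)
P=lambda x,z:proj(w,p+R@np.array([x,0,z]))[0]
for x in(-.002,0):print(x,P(x+.005,.0357),P(x+.005,-.0093),P(x-.005,-.0107))
im=w["frame"];print("key col",im[225:240,318].tolist());print(im[262:295,318].tolist());print(im[250,300:335].tolist())
E
```

```text
key dx,dz(foot below TCP) mm [-5.8832 46.9243] dy -0.6581066402530584 b 0.001
key dx,dz(foot below TCP) mm [-2.1435 39.7152] dy -0.6653535296225842 b 0.002
-0.002 [318.3728 233.1925] [318.7401 273.8519] [318.7087 293.9904]
0 [318.3789 230.1069] [318.7495 270.0801] [318.7177 290.3515]
key col [[54, 51, 56], [60, 56, 59], [55, 56, 59], [59, 55, 60], [59, 59, 61], [53, 50, 55], [41, 46, 51], [63, 49, 33], [77, 58, 26], [78, 56, 19], [76, 56, 14], [76, 56, 22], [79, 60, 26], [76, 57, 22], [73, 54, 8]]
[[79, 57, 19], [79, 58, 26], [77, 57, 19], [78, 59, 21], [77, 57, 17], [80, 60, 25], [79, 60, 25], [78, 60, 25], [75, 56, 23], [99, 71, 25], [109, 80, 30], [107, 80, 29], [103, 75, 27], [108, 76, 22], [127, 94, 34], [134, 97, 36], [131, 97, 34], [132, 98, 36], [130, 96, 33], [130, 97, 37], [131, 96, 37], [130, 96, 36], [130, 95, 29], [134, 100, 38], [134, 97, 36], [133, 97, 34], [131, 91, 26], [132, 100, 42], [138, 133, 129], [142, 146, 148], [138, 140, 137], [144, 145, 145], [143, 146, 147]]
[[59, 62, 60], [55, 60, 60], [57, 59, 59], [61, 67, 65], [55, 59, 60], [55, 61, 59], [58, 64, 64], [60, 63, 63], [56, 60, 60], [59, 61, 59], [70, 52, 25], [79, 57, 11], [81, 59, 23], [78, 57, 20], [76, 54, 19], [79, 57, 22], [80, 59, 23], [75, 55, 15], [75, 57, 17], [80, 58, 15], [78, 58, 24], [75, 58, 14], [75, 54, 19], [64, 42, 14], [62, 47, 21], [68, 64, 57], [94, 99, 102], [113, 120, 122], [118, 128, 128], [123, 134, 133], [122, 133, 132], [124, 133, 132], [122, 131, 131], [119, 131, 131], [119, 131, 129]]
```

Request:
jog_arm --moves '[[[0, 0, 0], [-0.1, 0.07, 0], 1], [[0, 0, 0], [-0.1, 0.07, 1.2], 1], [[0, 0, 0], [-0.1, 0.07, 2.4], 1], [[0, 0, 0], [-0.1, 0.07, 3.5], 1], [[0, 0, 0], [-0.1, 0.07, 3.5], 1], [[0, 0, 0], [-0.1, 0.07, 3.5], 1]]'

```text
t: 19.5
eef_pos: [0.6047, 0.1059, 0.1]
tool_rot: [-2.388, -2.039, 0.001]
wrist_force: [0.3, 2.3, -1.4]
gripper_width: 0.0063
gripper_force: 39.1
```

```bash
cat >> h.py <<'E'
def st():
    o=get_obs();print(round(o["t"],2),"p",o["eef_pos"],"yaw",yaw().round(4),"w",o["gripper_width"].round(4),"F",o["wrist_force"],"T",o["wrist_torque"])
E
python3 - <<'E'
from h import *
st();w=grab("wrist","w11");print(proj(w,[.6044,.1064,.057]))
im=w["frame"]
cv2.imwrite("pics/w11c.png",cv2.resize(im[170:320,220:420,::-1],(800,600),interpolation=cv2.INTER_NEAREST))
E
```

```text
Traceback (most recent call last):
  File "h.py", line 53, in st
    o=get_obs();print(round(o["t"],2),"p",o["eef_pos"],"yaw",yaw().round(4),"w",o["gripper_width"].round(4),"F",o["wrist_force"],"T",o["wrist_torque"])
                                                                                ^^^^^^^^^^^^^^^^^^^^^^^^
AttributeError: 'float' object has no attribute 'round'
```

Request:
jog_arm --moves '[[[0, 0, 0], [0.1, 0, 0], 1], [[0, 0, 0], [0.1, 0, 0], 1], [[0, 0, 0], [0.1, 0, 0.5], 1], [[0, 0, 0], [0.1, 0, 0.8], 1], [[0, 0, 0], [0.1, 0, 1.0], 1], [[0, 0, 0], [0.1, 0, 1.0], 1]]'

```text
t: 20.25
eef_pos: [0.6052, 0.1064, 0.09]
tool_rot: [2.389, 2.04, -0.0]
wrist_force: [0.2, 0.8, -0.9]
gripper_width: 0.006
gripper_force: 39.1
```

```bash
sed -i 's/o\["gripper_width"\].round(4)/round(o["gripper_width"],4)/;s/yaw().round(4)/round(float(yaw()),4)/' h.py
python3 - <<'E'
from h import *
st();w=grab("wrist","w11")
E
```

```text
20.25 p [0.6052 0.1064 0.09  ] yaw 1.4132 w 0.006 F [ 0.1723  0.788  -0.9371] T [ 0.3831 -0.129  -0.0359]
```

Request:
jog_arm --moves '[[[0, 0, 0], [0, 0, 0.3], 1], [[0, 0, 0], [0, 0, 0.6], 1], [[0, 0, 0], [0, 0, 0.8], 1], [[0, 0, 0], [0, 0, 0.8], 1], [[0, 0, 0], [0, 0, 0.8], 1]]'

```text
t: 20.92
eef_pos: [0.6053, 0.1065, 0.0824]
tool_rot: [2.389, 2.04, 0.0]
wrist_force: [0.6, 1.0, 2.8]
gripper_width: 0.0064
gripper_force: 39.5
```

Run:
```python
from h import *
st();w=grab("wrist","w12")
cv2.imwrite("pics/w12c.png",cv2.resize(w["frame"][170:320,220:420,::-1],(800,600),interpolation=cv2.INTER_NEAREST))
```

```text
20.93 p [0.6053 0.1065 0.0824] yaw 1.4133 w 0.0064 F [0.597  1.0372 2.8082] T [ 0.4469 -0.0525 -0.005 ]
```

View pics/w12c.png

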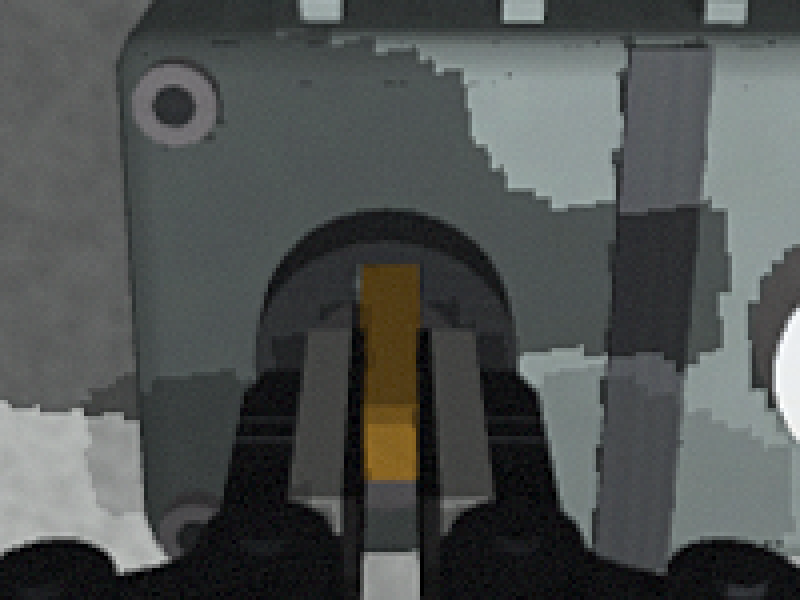

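The key is in the pocket: its foot lines up with the collar slot and the contact force is just beginning. Release and return to the rack for the middle key.

Request:
jog_arm --moves '[[[0, 0, 0], [0, 0, 0], 0.85], [[0, 0, 0], [0, 0, 0], 0.7], [[0, 0, 0], [0, 0, 0], 0.7], [[0, 0, 0], [0, 0, -3], 0.7], [[0, 0, 0], [0, 0, -7], 0.6], [[0, 0, 0], [0, 0, -7], 0.5], [[0, 0, 0], [-5, 0, -8], 0.5], [[0, 0, 0], [-5, 0, -8], 0.5], [[0, 0, 0], [-5, 0, -8], 0.5]]'

```text
t: 22.1
eef_pos: [0.5969, 0.0571, 0.1616]
tool_rot: [-2.389, -2.038, 0.001]
wrist_force: [0.4, 0.9, -0.5]
gripper_width: 0.0425
gripper_force: 0.0
```

Run:
```python
from h import *
st();w=grab("wrist","w13")
for c in blobs(w,(15,110,60),(33,255,255),20,(250,50,400,300)): print(cv2.contourArea(c),mid(c),cv2.boundingRect(c),cast(w,mid(c),.093)[0])
print("expect top if seated",proj(w,[[.6049,.1064,.093],[.6049,.1064,.100]]))
cv2.imwrite("pics/w13c.png",cv2.resize(w["frame"][100:250,220:420,::-1],(800,600),interpolation=cv2.INTER_NEAREST))
go([.5904,.3276,.12],1.309)
```

```text
22.1 p [0.5969 0.0571 0.1616] yaw 1.4125 w 0.0425 F [ 0.3849  0.9137 -0.5454] T [ 0.0545 -0.0278 -0.043 ]
220.0 [318.0136 140.6167] (312, 130, 13, 23) [0.605  0.1088 0.093 ]
expect top if seated [[318.4186 144.3437]
 [318.4508 146.1997]]
turn [-0.08 -0.02  6.01] shift cm [26.54 -4.85  4.17] t 22.15
```

Request:
jog_arm --moves '[[[0, 0, 3], [5, -1, 0], 0.5], [[0, 0, 6], [10, -2, 0], 0.5], [[0, 0, 6], [15, -3, 0], 0.5], [[0, 0, 6], [20, -4, 0], 0.5], [[0, 0, 6], [26.5, -4.8, 2], 0.5], [[0, 0, 6], [26.5, -4.8, 4.2], 0.5], [[0, 0, 6], [26.5, -4.8, 5.5], 0.5], [[0, 0, 6], [26.5, -4.8, 5.5], 0.5], [[0, 0, 6], [26.5, -4.8, 5.5], 0.5], [[0, 0, 6], [26.5, -4.8, 5.5], 0.5]]'

```text
t: 23.4
eef_pos: [0.5924, 0.3255, 0.1085]
tool_rot: [2.494, 1.91, 0.003]
wrist_force: [-0.5, -0.2, 0.5]
gripper_width: 0.0429
gripper_force: 0.0
```

Run:
```python
from h import *
st();go([.5906,.3278,.043],1.309)
```

```text
23.4 p [0.5924 0.3255 0.1085] yaw 1.307 w 0.0429 F [-0.5086 -0.1747  0.5117] T [-0.0134 -0.0377  0.0321]
turn [ 0.07 -0.06 -0.11] shift cm [ 0.17 -0.24  6.55] t 23.4
```

Request:
jog_arm --moves '[[[0, 0, 0], [0.2, -0.2, 2], 0.5], [[0, 0, 0], [0.2, -0.2, 2], 0.5], [[0, 0, 0], [0.2, -0.2, 4.5], 0.5], [[0, 0, 0], [0.2, -0.2, 6.5], 0.5], [[0, 0, 0], [0.2, -0.2, 6.5], 0.5], [[0, 0, 0], [0.2, -0.2, 6.5], 0.5]]'

```text
t: 24.15
eef_pos: [0.5905, 0.3287, 0.0426]
tool_rot: [2.493, 1.912, 0.001]
wrist_force: [-0.1, -0.4, 0.9]
gripper_width: 0.0429
gripper_force: 0.0
```

Run:
```python
from h import *
st();go([.5906,.3278,.043],1.309)
```

```text
24.15 p [0.5905 0.3287 0.0426] yaw 1.3085 w 0.0429 F [-0.0889 -0.443   0.9343] T [-0.0157 -0.0128  0.021 ]
turn [ 0.03 -0.01 -0.03] shift cm [-0.08  0.03 -0.04] t 24.15
```

Request:
jog_arm --moves '[[[0, 0, 0], [-0.1, 0, 0], 0.6], [[0, 0, 0], [-0.1, 0, 0], 0.8], [[0, 0, 0], [-0.1, 0, 0], 1], [[0, 0, 0], [-0.1, 0, 0], 1], [[0, 0, 0], [-0.1, 0, 0], 1], [[0, 0, 0], [-0.1, 0, 0], 1], [[0, 0, 0], [-0.1, 0, -3], 1], [[0, 0, 0], [-0.1, 0, -6], 1], [[0, 0, 0], [-0.1, 0, -11], 1], [[0, 0, 0], [-0.1, 0, -11], 1], [[0, 0, 0], [-0.1, 0, -11], 1]]'

```text
t: 25.52
eef_pos: [0.5889, 0.3278, 0.1515]
tool_rot: [-2.492, -1.912, 0.002]
wrist_force: [-1.4, -0.2, -1.3]
gripper_width: 0.0064
gripper_force: 39.3
```

Run:
```python
from h import *
st();go([.604,-.129,.135],1.5708+.008)
```

```text
25.52 p [0.5889 0.3278 0.1515] yaw 1.3087 w 0.0064 F [-1.416  -0.2313 -1.2777] T [-0.0607  0.0331  0.0446]
turn [ -0.1    0.02 -15.48] shift cm [-43.73  13.29   1.65] t 25.52
```

Request:
jog_arm --moves '[[[0, 0, -5], [-5, 1.5, -2], 1], [[0, 0, -10], [-10, 3, -2], 1], [[0, 0, -15.5], [-16, 5, -2], 1], [[0, 0, -15.5], [-22, 7, -2], 1], [[0, 0, -15.5], [-28, 9, -2], 1], [[0, 0, -15.5], [-34, 11, -2], 1], [[0, 0, -15.5], [-40, 12.5, 0], 1], [[0, 0, -15.5], [-43.7, 13.3, 1.6], 1], [[0, 0, -15.5], [-43.7, 13.3, 1.6], 1], [[0, 0, -15.5], [-43.7, 13.3, 1.6], 1], [[0, 0, -15.5], [-43.7, 13.3, 1.6], 1], [[0, 0, -15.5], [-43.7, 13.3, 1.6], 1]]'

```text
t: 27.02
eef_pos: [0.6053, -0.1271, 0.1364]
tool_rot: [-2.209, -2.233, -0.001]
wrist_force: [0.4, 0.4, 0.2]
gripper_width: 0.0062
gripper_force: 39.3
```

Run:
```python
from h import *
st();o=get_obs();w=grab("wrist","w14");p=o["eef_pos"];R=Ro.from_rotvec(o["tool_rot"]).as_matrix()
print("slot exp .057 mid/outer",proj(w,[[.604,-.1295,.057],[.604,-.1235,.057]]))
P=lambda x,z:proj(w,p+R@np.array([x,0,z]))[0]
print("key exp bottom,top bevel",P(.005,.0357),P(.005,-.0093))
im=w["frame"]
cv2.imwrite("pics/w14c.png",cv2.resize(im[150:300,220:420,::-1],(800,600),interpolation=cv2.INTER_NEAREST))
```

```text
27.02 p [ 0.6053 -0.1271  0.1364] yaw 1.5814 w 0.0062 F [0.3586 0.3619 0.2077] T [ 0.0082 -0.0044 -0.0116]
slot exp .057 mid/outer [[315.9185 214.325 ]
 [315.9984 206.5441]]
key exp bottom,top bevel [318.036  229.7012] [318.336  269.5662]
```

View pics/w14c.png

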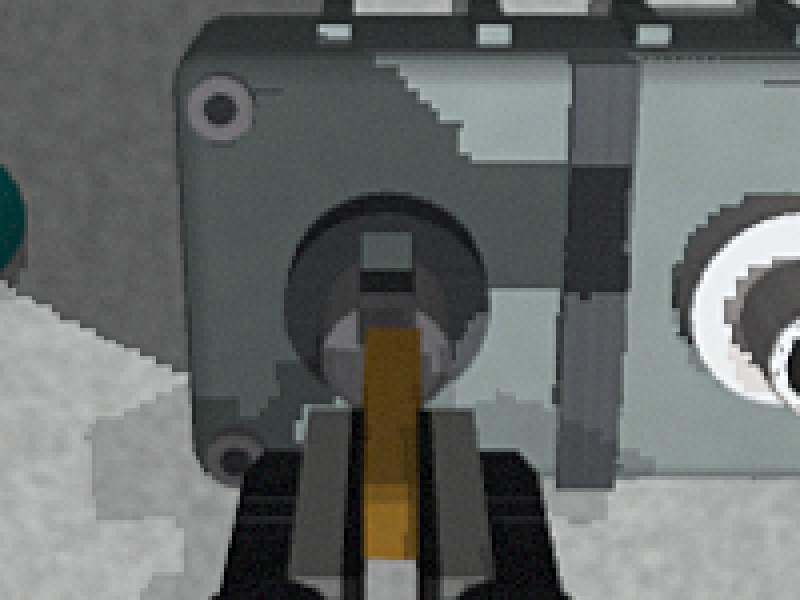

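The slot pocket is centred at column 316.1, outer edge row 207.3. The key sits at column 317.3, held as the first one was. Align over the slot and begin lowering.

Request:
jog_arm --moves '[[[0, 0, 0], [-0.25, -0.05, 0], 1], [[0, 0, 0], [-0.25, -0.05, 0.3], 1], [[0, 0, 0], [-0.25, -0.05, 0.5], 1], [[0, 0, 0], [-0.25, -0.05, 1], 1], [[0, 0, 0], [-0.25, -0.05, 1], 1], [[0, 0, 0], [-0.25, -0.05, 1], 1]]'

```text
t: 27.82
eef_pos: [0.6045, -0.1313, 0.1262]
tool_rot: [-2.212, -2.23, 0.0]
wrist_force: [-0.4, -0.1, -1.1]
gripper_width: 0.0064
gripper_force: 39.3
```

Run:
```python
from h import *
st();go([.605,-.1299,.100],1.5708+.009)
```

```text
27.82 p [ 0.6045 -0.1313  0.1262] yaw 1.579 w 0.0064 F [-0.3834 -0.1484 -1.1173] T [-0.029   0.0289 -0.009 ]
turn [-0.01 -0.   -0.05] shift cm [0.14 0.05 2.62] t 27.82
```

Request:
jog_arm --moves '[[[0, 0, 0], [0.13, 0.05, 0], 1], [[0, 0, 0], [0.13, 0.05, 1], 1], [[0, 0, 0], [0.13, 0.05, 2], 1], [[0, 0, 0], [0.13, 0.05, 2.4], 1], [[0, 0, 0], [0.13, 0.05, 2.4], 1], [[0, 0, 0], [0.13, 0.05, 2.4], 1]]'

```text
t: 28.58
eef_pos: [0.6051, -0.1301, 0.1024]
tool_rot: [2.212, 2.23, 0.0]
wrist_force: [-0.6, 0.9, -0.1]
gripper_width: 0.0062
gripper_force: 39.3
```

Run:
```python
from h import *
st();go([.605,-.1299,.0825],1.5708+.009)
```

```text
28.57 p [ 0.6051 -0.1301  0.1024] yaw 1.579 w 0.0062 F [-0.5781  0.9318 -0.1323] T [ 0.0385 -0.0006 -0.0354]
turn [ 0.02  0.01 -0.05] shift cm [ 0.02 -0.02  1.99] t 28.57
```

Request:
jog_arm --moves '[[[0, 0, 0], [0.02, 0, 0.4], 1], [[0, 0, 0], [0.02, 0, 0.7], 1], [[0, 0, 0], [0.02, 0, 1], 1], [[0, 0, 0], [0.02, 0, 1.2], 1], [[0, 0, 0], [0.02, 0, 1.2], 1]]'

```text
t: 29.2
eef_pos: [0.6049, -0.1297, 0.0901]
tool_rot: [-2.212, -2.23, 0.0]
wrist_force: [0.4, -0.5, -0.4]
gripper_width: 0.0061
gripper_force: 39.3
```

Run:
```python
from h import *
st();go([.605,-.1299,.0825],1.5708+.009)
```

```text
29.2 p [ 0.6049 -0.1297  0.0901] yaw 1.579 w 0.0061 F [ 0.4146 -0.4683 -0.4088] T [ 0.0291  0.0182 -0.0043]
turn [-0.02 -0.01 -0.04] shift cm [-0.02  0.01  0.76] t 29.2
```

In the pocket with no force. Seat it, release and back off.

Request:
jog_arm --moves '[[[0, 0, 0], [0, 0, 0.4], 1], [[0, 0, 0], [0, 0, 0.8], 1], [[0, 0, 0], [0, 0, 0.8], 1], [[0, 0, 0], [0, 0, 0.8], 1], [[0, 0, 0], [0, 0, 0.8], 0.85], [[0, 0, 0], [0, 0, 0.8], 0.7], [[0, 0, 0], [0, 0, 0.8], 0.7], [[0, 0, 0], [0, 0, -3], 0.7], [[0, 0, 0], [0, 0, -7], 0.5], [[0, 0, 0], [-5, 0, -8], 0.3], [[0, 0, 0], [-5, 0, -8], 0], [[0, 0, 0], [-5, 0, -8], 0]]'

```text
t: 30.7
eef_pos: [0.6051, -0.1796, 0.1701]
tool_rot: [-2.212, -2.229, -0.0]
wrist_force: [-0.1, 0.6, 0.6]
gripper_width: 0.0851
gripper_force: 0.0
```

Run:
```python
from h import *
st();w=grab("wrist","w15")
for c in blobs(w,(15,110,60),(33,255,255),20,(280,50,360,300)): print(cv2.contourArea(c),mid(c),cv2.boundingRect(c))
S=np.array([.604,-.130,0])
print("exp rows: front@collar, back top seated, back top +8mm",proj(w,S+[[0,.005,.057],[0,-.004,.093],[0,-.004,.101]]))
w13=dict(np.load("w13.npz"));print("R",proj(w13,np.array([.6044,.1064,0])+[[.0008,.005,.057],[-.0006,-.004,.093],[-.0006,-.004,.101]]))
go([.4738,-.28,.2],1.5708)
go([.40,-.25,.2],1.5708)
```

```text
30.7 p [ 0.6051 -0.1796  0.1701] yaw 1.5783 w 0.0851 F [-0.1037  0.5562  0.5858] T [0.0229 0.0319 0.0958]
213.0 [317.7277 139.2199] (312, 129, 12, 22)
exp rows: front@collar, back top seated, back top +8mm [[316.9268 128.842 ]
 [316.8002 148.9312]
 [316.7897 151.1254]]
R [[317.624  129.5814]
 [317.7039 150.7363]
 [317.7144 153.0888]]
turn [-0.05 -0.07  0.51] shift cm [-10.01 -13.23  -3.02] t 30.75
turn [-0.05 -0.07  0.51] shift cm [ -6.94 -20.58  -3.01] t 30.75
```

Both keys read as seated. Next the left pulley: measure it from w3, then look from near.

```bash
cat >> h.py <<'E'
def pulley(w,guess,rad=55):
    """upper-face circle via bright/dark contrast: red mark + circle; returns centre, mark"""
    u,v=proj(w,[guess[0],guess[1],.024])[0].astype(int); x0,y0=max(u-rad,0),max(v-rad,0)
    im=w["frame"]; roi=(x0,y0,min(u+rad,640),min(v+rad,400))
    h=cv2.cvtColor(im,cv2.COLOR_RGB2HSV)
    m=((h[...,0]<8)|(h[...,0]>172))&(h[...,1]>130)&(h[...,2]>60);k=np.zeros(m.shape,bool);k[roi[1]:roi[3],roi[0]:roi[2]]=1;m&=k
    ys,xs=np.nonzero(m); mk=cast(w,(xs.mean(),ys.mean()),.024)[0] if len(xs) else None
    return mk,(None if mk is None else (xs.mean(),ys.mean(),len(xs)))
E
python3 - <<'E'
from h import *
w3=dict(np.load("w3.npz"));w1=dict(np.load("w1.npz"))
print(pulley(w3,(.473,-.34),40),pulley(w1,(.474,.363),40))
print(cast(w3,[(245,238),(247,241)],.024))
go([.53,-.35,.2],2.9)
E
```

```text
(array([ 0.4595, -0.3619,  0.024 ]), (np.float64(238.33333333333334), np.float64(260.0), 9)) (array([0.4575, 0.3858, 0.024 ]), (np.float64(264.8), np.float64(82.45), 20))
[[ 0.4702 -0.3313  0.024 ]
 [ 0.4724 -0.3354  0.024 ]]
turn [  0.01  -0.1  -75.65] shift cm [-17.06  -7.67  -3.04] t 30.75
```

Request:
jog_arm --moves '[[[0, 0, -10], [-5, -2, -3], 0], [[0, 0, -20], [-10, -4, -3], 0], [[0, 0, -30], [-17, -7.5, -3], 0], [[0, 0, -40], [-17, -7.5, -3], 0], [[0, 0, -50], [-17, -7.5, -3], 0], [[0, 0, -60], [-17, -7.5, -3], 0], [[0, 0, -70], [-17, -7.5, -3], 0], [[0, 0, -75.6], [-17, -7.5, -3], 0], [[0, 0, -75.6], [-17, -7.5, -3], 0], [[0, 0, -75.6], [-17, -7.5, -3], 0]]'

```text
t: 32.0
eef_pos: [0.532, -0.3497, 0.2]
tool_rot: [-0.382, -3.118, -0.001]
wrist_force: [1.2, 1.0, -0.2]
gripper_width: 0.0856
gripper_force: 0.0
```

Run:
```python
from h import *
st();print(get_obs()["joint_positions"]);w=grab("wrist","w16")
print(pulley(w,(.472,-.338),60),proj(w,[.472,-.338,.024]))
u,v=proj(w,[.472,-.338,.024])[0].astype(int)
y0,x0=max(v-75,0),max(u-100,0);print(x0,y0)
im=w["frame"][y0:y0+150,x0:x0+200]
g=cv2.cvtColor(w["frame"],cv2.COLOR_RGB2GRAY)
c=cv2.HoughCircles(g[y0:y0+150,x0:x0+200],cv2.HOUGH_GRADIENT,1.5,30,param1=120,param2=25,minRadius=20,maxRadius=50)
print(c)
cv2.imwrite("pics/w16c.png",cv2.resize(im[:,:,::-1],(800,600),interpolation=cv2.INTER_NEAREST))
```

```text
32.0 p [ 0.532  -0.3497  0.2   ] yaw 2.8978 w 0.0856 F [ 1.2177  0.9654 -0.2151] T [-0.0083 -0.0093  0.0046]
[ 0.4926  0.6427  0.075   1.5914 -0.0572  0.9104  1.9148]
(array([ 0.4596, -0.3618,  0.024 ]), (np.float64(285.3636363636364), np.float64(106.81818181818181), 22)) [[313.3697 113.8215]]
213 38
[[[ 99.75  90.75  49.1 ]
  [128.25 102.75  40.85]
  [ 69.75  89.25  44.15]
  [ 99.75  60.75  22.25]]]
```

Run:
```python
from h import *
w=dict(np.load("w16.npz"));h=cv2.cvtColor(w["frame"],cv2.COLOR_RGB2HSV)
print(h[70:165:5,314,2]);print(h[114,262:366:5,2])
for th in(185,195,205):
    for c in blobs(w,(0,0,th),(180,60,255),300,(240,40,390,190)):
        X=cast(w,cv2.convexHull(c)[:,0],.024)[:,:2].astype(np.float32);print(th,cv2.contourArea(c),cv2.minEnclosingCircle(X),cv2.fitEllipse(X) if len(X)>5 else 0)
```

```text
[ 86  85 116 133 138 139  86  81  92  88  85  71 137 133 138 123  92  90
  86]
[ 88  88  94  63 133 118  80  81  94  85  86  61  65 116 141 137 136  89
 110 159 166]
```

```bash
cat >> h.py <<'E'
def pc(w,lo,hi,roi,z=.024,sat=60):
    for c in blobs(w,(0,0,lo),(180,sat,hi),300,roi)[:3]:
        H=cv2.convexHull(c)[:,0];X=cast(w,H,z)[:,:2].astype(np.float32)
        (cx,cy),r=cv2.minEnclosingCircle(X);q=cv2.fitEllipse(X) if len(X)>5 else 0
        print(cv2.contourArea(c),"circ",round(cx,4),round(cy,4),round(r,4),"ell",np.round(q[0],4),np.round(q[1],4))
E
python3 - <<'E'
from h import *
w=dict(np.load("w16.npz"))
for lo,hi in((105,150),(110,155),(115,150)): pc(w,lo,hi,(240,40,390,190))
E
```

```text
3223.0 circ 0.4715 -0.34 0.0302 ell [ 0.4714 -0.34  ] [0.0596 0.0602]
1078.0 circ 0.5275 -0.3861 0.0421 ell [ 0.5186 -0.4108] [0.0234 0.1445]
3201.5 circ 0.4714 -0.34 0.0302 ell [ 0.4713 -0.34  ] [0.0595 0.0599]
1126.5 circ 0.5265 -0.389 0.0392 ell [ 0.5196 -0.4068] [0.0245 0.1201]
3176.0 circ 0.4713 -0.34 0.0301 ell [ 0.4713 -0.34  ] [0.0592 0.0598]
1074.5 circ 0.5249 -0.394 0.0342 ell [ 0.5208 -0.4047] [0.0254 0.0941]
```

The pulley hasn't moved: centre (0.4713,-0.3400), fitted radius 30 mm, keyway at -118°. Grasp at yaw 166° and place at about 15°.

Run:
```python
from h import *
go([.4713,-.34,.05],2.9);s=dict(np.load("scene0.npz"));print("bearing",cast(s,(221,180),.012))
```

```text
turn [ 0.01 -0.03 -0.12] shift cm [ 6.12 -0.52 15.  ] t 32.05
bearing [[ 0.4432 -0.1982  0.012 ]]
```

Request:
jog_arm --moves '[[[0, 0, 0], [6.1, -0.5, 3], 0], [[0, 0, 0], [6.1, -0.5, 8], 0], [[0, 0, 0], [6.1, -0.5, 13], 0], [[0, 0, 0], [6.1, -0.5, 15], 0], [[0, 0, 0], [6.1, -0.5, 15], 0], [[0, 0, 0], [6.1, -0.5, 15], 0], [[0, 0, 0], [6.1, -0.5, 15], 0]]'

```text
t: 32.92
eef_pos: [0.4723, -0.3411, 0.0517]
tool_rot: [0.381, 3.116, -0.002]
wrist_force: [0.5, -0.7, 0.1]
gripper_width: 0.0855
gripper_force: 0.0
```

Run:
```python
from h import *
st();go([.4713,-.34,.004],2.9)
```

```text
32.92 p [ 0.4723 -0.3411  0.0517] yaw 2.8984 w 0.0855 F [ 0.5245 -0.7077  0.0978] T [0.0066 0.0104 0.0531]
turn [-0.05  0.14 -0.09] shift cm [0.14 0.09 4.76] t 32.92
```

Request:
jog_arm --moves '[[[0, 0, 0], [0.1, 0, 2.5], 0], [[0, 0, 0], [0.1, 0, 4.6], 0], [[0, 0, 0], [0.1, 0, 4.6], 0], [[0, 0, 0], [0.1, 0, 4.6], 0], [[0, 0, 0], [0.1, 0, 4.6], 0.2], [[0, 0, 0], [0.1, 0, 4.6], 0.45], [[0, 0, 0], [0.1, 0, 4.6], 0.45], [[0, 0, 0], [0.1, 0, 4.6], 0.45], [[0, 0, 0], [0.1, 0, 4.6], 0.45]]' --grip_force 60

```text
t: 34.05
eef_pos: [0.471, -0.3406, 0.0058]
tool_rot: [0.381, 3.117, -0.001]
wrist_force: [0.2, -0.2, 7.8]
gripper_width: 0.0576
gripper_force: 63.5
```

Run:
```python
from h import *
st();print(get_obs()["gripper_force"])
```

```text
34.05 p [ 0.471  -0.3406  0.0058] yaw 2.8986 w 0.0576 F [ 0.1846 -0.1894  7.8464] T [0.2923 0.1892 0.0316]
63.466477551846765
```

Request:
jog_arm --moves '[[[0, 0, 0], [0, 0, -4], 0.45], [[0, 0, 0], [0, 0, -9], 0.45], [[0, 0, 0], [0, 0, -14], 0.45], [[0, 0, 0], [0, 0, -15], 0.45], [[0, 0, 0], [0, 0, -15], 0.45], [[0, 0, 0], [0, 0, -15], 0.45]]'

```text
t: 34.8
eef_pos: [0.4693, -0.3394, 0.1525]
tool_rot: [-0.38, -3.115, -0.003]
wrist_force: [-0.2, 0.1, -2.5]
gripper_width: 0.058
gripper_force: 66.5
```

Run:
```python
from h import *
st();print(get_obs()["gripper_force"],get_obs()["joint_positions"]);go([.6042,-.1394,.15],.258)
```

```text
34.8 p [ 0.4693 -0.3394  0.1525] yaw 2.8987 w 0.058 F [-0.2234  0.0534 -2.4578] T [ 0.0078 -0.0215 -0.009 ]
66.53512977529317 [ 0.5347  0.6271  0.0671  1.796  -0.0595  0.7242  1.9617]
turn [ -0.23  -0.16 151.3 ] shift cm [-8.28 22.66  0.25] t 34.8
```

Request:
jog_arm --moves '[[[0, 0, 10], [-1, 3, 0], 0.45], [[0, 0, 20], [-2, 6, 0], 0.45], [[0, 0, 30], [-3, 9, 0], 0.45], [[0, 0, 40], [-4, 12, 0], 0.45], [[0, 0, 50], [-5, 15, 0], 0.45], [[0, 0, 60], [-6, 18, 0], 0.45], [[0, 0, 70], [-7, 21, 0], 0.45], [[0, 0, 80], [-8.3, 22.6, 0.2], 0.45], [[0, 0, 90], [-8.3, 22.6, 0.2], 0.45], [[0, 0, 100], [-8.3, 22.6, 0.2], 0.45], [[0, 0, 110], [-8.3, 22.6, 0.2], 0.45], [[0, 0, 120], [-8.3, 22.6, 0.2], 0.45]]'

```text
t: 36.3
eef_pos: [0.6042, -0.1405, 0.1501]
tool_rot: [-2.893, -1.221, 0.005]
wrist_force: [-0.3, -0.4, -3.3]
gripper_width: 0.0576
gripper_force: 66.5
```

Run:
```python
from h import *
st();print(get_obs()["joint_positions"]);go([.6042,-.1394,.15],.258)
```

```text
36.3 p [ 0.6042 -0.1405  0.1501] yaw 0.7985 w 0.0576 F [-0.2505 -0.445  -3.337 ] T [-0.0233  0.0073 -0.0419]
[-0.2139  0.7848  0.6908  1.6913 -0.6122  0.8977 -0.0424]
turn [-0.12  0.19 30.97] shift cm [ 0.08 -0.08  0.01] t 36.3
```

Request:
jog_arm --moves '[[[0, 0, 10], [0, 0, 0], 0.45], [[0, 0, 20], [0, 0, 0], 0.45], [[0, 0, 31], [0, 0, 0], 0.45], [[0, 0, 31], [0, 0, 0], 0.45], [[0, 0, 31], [0, 0, 0], 0.45]]'

```text
t: 36.92
eef_pos: [0.6048, -0.1407, 0.1512]
tool_rot: [-3.114, -0.417, 0.003]
wrist_force: [0.5, -0.2, -2.7]
gripper_width: 0.0575
gripper_force: 66.5
```

Run:
```python
from h import *
st();w=grab("wrist","w17");s=grab("scene","s17")
print(pulley(w,(0,0),1)[1]); 
p=get_obs()["eef_pos"];R=Ro.from_rotvec(get_obs()["tool_rot"]).as_matrix()
c=p+np.array([0,0,.0182]);print("pulley top centre exp px",proj(w,c),"radius pts",proj(w,[c+R[:,0]*.03,c-R[:,0]*.03,c+R[:,1]*.03]))
h=cv2.cvtColor(w["frame"],cv2.COLOR_RGB2HSV);m=((h[...,0]<8)|(h[...,0]>172))&(h[...,1]>130)&(h[...,2]>60);m[:,:200]=0;m[:,440:]=0
ys,xs=np.nonzero(m);print(len(xs),xs.mean() if len(xs) else 0,ys.mean() if len(xs) else 0,cast(w,(xs.mean(),ys.mean()),c[2])-c if len(xs) else 0)
go([.6042,-.1394,.11],.258)
cv2.imwrite("pics/w17c.png",cv2.resize(w["frame"][120:345,170:470,::-1],(800,600),interpolation=cv2.INTER_LINEAR))
```

```text
36.92 p [ 0.6048 -0.1407  0.1512] yaw 0.2662 w 0.0575 F [ 0.5244 -0.1522 -2.7094] T [ 0.0093 -0.0201  0.053 ]
None
pulley top centre exp px [[319.0891 288.9098]] radius pts [[319.3302 226.0747]
 [318.8787 343.7402]
 [387.417  289.0045]]
101 262.58415841584156 279.2475247524753 [[-0.0017  0.025   0.    ]]
turn [-0.02  0.04  0.4 ] shift cm [-0.05 -0.17  4.19] t 37.02
```

View pics/w17c.png

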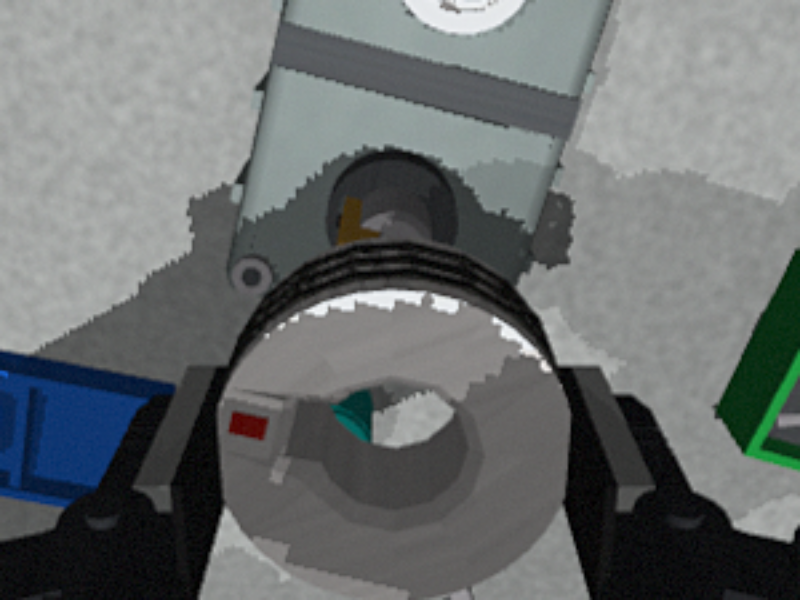

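The pulley is held level with its keyway pointing left in the image, toward pump +y. The key at (350,220) and shaft at (400,225) in the crop are ahead below. The pulley sits about 0.7 mm off the TCP and 2° over-turned, so I'll correct that and lower.

Run:
```python
from h import *
go([.605,-.1398,.102],.236)
```

```text
turn [-0.02  0.04  1.66] shift cm [ 0.02 -0.11  4.99] t 37.02
```

Request:
jog_arm --moves '[[[0, 0, 1.7], [0, -0.1, 0], 0.45], [[0, 0, 1.7], [0, -0.1, 2], 0.45], [[0, 0, 1.7], [0, -0.1, 4], 0.45], [[0, 0, 1.7], [0, -0.1, 4.6], 0.45], [[0, 0, 1.7], [0, -0.1, 4.6], 0.45], [[0, 0, 1.7], [0, -0.1, 4.6], 0.45]]'

```text
t: 37.78
eef_pos: [0.6055, -0.1404, 0.1067]
tool_rot: [3.12, 0.366, 0.001]
wrist_force: [0.7, 0.1, -2.1]
gripper_width: 0.0575
gripper_force: 66.5
```

Run:
```python
from h import *
st();go([.605,-.1398,.0625],.236)
```

```text
37.77 p [ 0.6055 -0.1404  0.1067] yaw 0.2334 w 0.0575 F [ 0.7068  0.1085 -2.0726] T [-0.0158 -0.063  -0.0343]
turn [ 0.04 -0.03 -0.15] shift cm [-0.03 -0.07  4.42] t 37.77
```

Request:
jog_arm --moves '[[[0, 0, 0], [-0.03, -0.07, 0.5], 0.45], [[0, 0, 0], [-0.03, -0.07, 1], 0.45], [[0, 0, 0], [-0.03, -0.07, 1.4], 0.45], [[0, 0, 0], [-0.03, -0.07, 1.8], 0.45], [[0, 0, 0], [-0.03, -0.07, 1.8], 0.45]]'

```text
t: 38.4
eef_pos: [0.6044, -0.1393, 0.0879]
tool_rot: [-3.12, -0.366, 0.001]
wrist_force: [-0.5, 0.2, -2.2]
gripper_width: 0.0578
gripper_force: 66.5
```

Run:
```python
from h import *
st();go([.605,-.1398,.0625],.236)
```

```text
38.4 p [ 0.6044 -0.1393  0.0879] yaw 0.2334 w 0.0578 F [-0.4782  0.2301 -2.2382] T [-0.0239 -0.0219 -0.0166]
turn [-0.02  0.04 -0.15] shift cm [0.05 0.07 2.54] t 38.4
```

Request:
jog_arm --moves '[[[0, 0, 0], [0.03, 0.04, 0.4], 0.45], [[0, 0, 0], [0.03, 0.04, 0.8], 0.45], [[0, 0, 0], [0.03, 0.04, 1.2], 0.45], [[0, 0, 0], [0.03, 0.04, 1.6], 0.45], [[0, 0, 0], [0.03, 0.04, 1.6], 0.45]]'

```text
t: 39.02
eef_pos: [0.6048, -0.1395, 0.0719]
tool_rot: [-3.12, -0.366, 0.001]
wrist_force: [-0.2, -0.2, -2.9]
gripper_width: 0.0576
gripper_force: 66.5
```

Run:
```python
from h import *
st();go([.605,-.1398,.0625],.236)
```

```text
39.02 p [ 0.6048 -0.1395  0.0719] yaw 0.2335 w 0.0576 F [-0.1703 -0.208  -2.9174] T [0.0248 0.0404 0.0329]
turn [-0.02  0.04 -0.15] shift cm [0.02 0.03 0.94] t 39.02
```

Sliding freely. Seat it, release and lift clear.

Request:
jog_arm --moves '[[[0, 0, 0], [0, 0, 0.4], 0.45], [[0, 0, 0], [0, 0, 0.8], 0.45], [[0, 0, 0], [0, 0, 0.95], 0.45], [[0, 0, 0], [0, 0, 0.95], 0.45]]'

```text
t: 39.52
eef_pos: [0.6049, -0.1396, 0.0629]
tool_rot: [-3.12, -0.366, 0.0]
wrist_force: [-1.3, -0.1, 0.5]
gripper_width: 0.0574
gripper_force: 66.8
```

Request:
jog_arm --moves '[[[0, 0, 0], [0, 0, 0], 0.3], [[0, 0, 0], [0, 0, 0], 0.1], [[0, 0, 0], [0, 0, 0], 0], [[0, 0, 0], [0, 0, 0], 0], [[0, 0, 0], [0, 0, -4], 0], [[0, 0, 0], [0, 0, -9], 0], [[0, 0, 0], [-5, 0, -12], 0], [[0, 0, 0], [-8, 0, -12], 0], [[0, 0, 0], [-8, 0, -12], 0], [[0, 0, 0], [-8, 0, -12], 0]]'

```text
t: 40.78
eef_pos: [0.5282, -0.1577, 0.1828]
tool_rot: [-3.12, -0.367, -0.002]
wrist_force: [0.6, 0.1, -0.6]
gripper_width: 0.0854
gripper_force: 0.0
```

Run:
```python
from h import *
st();w=grab("wrist","w18");s=grab("scene","s18")
u,v=proj(w,[.6042,-.1395,.081])[0].astype(int);print(u,v)
h=cv2.cvtColor(w["frame"],cv2.COLOR_RGB2HSV);print(h[v-60:v+60:5,u,2],h[v,u-60:u+60:5,2])
m=((h[...,0]<8)|(h[...,0]>172))&(h[...,1]>130)&(h[...,2]>60);m[:,:u-60]=0;m[:,u+60:]=0;m[:v-60]=0;m[v+60:]=0
ys,xs=np.nonzero(m);print(len(xs),cast(w,(xs.mean(),ys.mean()),.081) if len(xs) else 0)
go([.50,.30,.2],1.5708);print(get_obs()["joint_positions"])
```

```text
40.77 p [ 0.5282 -0.1577  0.1828] yaw 0.2343 w 0.0854 F [ 0.6118  0.0631 -0.5916] T [-0.0375 -0.0029 -0.0346]
317 95
[ 92  93  96 219 219 219 219 220 104 111 220 209 200 222 221 121 191 221
 221 220 222 121 165 145] [153 110 132 146 223 204 229 157 116 221 212  70 200 222 219 125 178 220
 219 221 222 125 127  96]
44 [[ 0.6044 -0.1148  0.081 ]]
turn [  0.01   0.   -76.53] shift cm [  7.91 -45.17  -1.76] t 40.88
[-0.2953  0.7122  0.8827  1.8632 -0.6953  0.9075 -0.4125]
```

Run:
```python
from h import *
w=dict(np.load("w18.npz"))
for z in (.081,.086): pc(w,185,255,(240,20,395,175),z)
```

```text
5761.5 circ 0.6041 -0.1394 0.0301 ell [ 0.6041 -0.1394] [0.0597 0.0598]
5761.5 circ 0.6042 -0.1393 0.0294 ell [ 0.6042 -0.1394] [0.0585 0.0586]
```

Request:
jog_arm --moves '[[[0, 0, -10], [1, -5, -3], 0], [[0, 0, -20], [2, -10, -3], 0], [[0, 0, -30], [3, -16, -3], 0], [[0, 0, -40], [4, -22, -3], 0], [[0, 0, -50], [5, -28, -3], 0], [[0, 0, -60], [6, -34, -3], 0], [[0, 0, -70], [7, -40, -2], 0], [[0, 0, -76.5], [7.9, -45.2, -1.8], 0], [[0, 0, -76.5], [7.9, -45.2, -1.8], 0], [[0, 0, -76.5], [7.9, -45.2, -1.8], 0], [[0, 0, -76.5], [7.9, -45.2, -1.8], 0]]'

```text
t: 42.25
eef_pos: [0.5001, 0.2982, 0.2008]
tool_rot: [2.226, 2.215, -0.001]
wrist_force: [0.2, -0.3, 0.0]
gripper_width: 0.0851
gripper_force: 0.0
```

Run:
```python
from h import *
st();w=grab("wrist","w19")
h=cv2.cvtColor(w["frame"],cv2.COLOR_RGB2HSV);m=((h[...,0]<8)|(h[...,0]>172))&(h[...,1]>130)&(h[...,2]>60)
n,l,sta,cen=cv2.connectedComponentsWithStats(m.astype(np.uint8))
for i in range(1,n):
    if sta[i,4]>5: print(sta[i],cen[i],cast(w,cen[i],.024)[0])
u,v=proj(w,[.4738,.3628,.024])[0].astype(int);print(u,v)
for lo,hi in((170,255),(190,255),(105,150)): pc(w,lo,hi,(max(u-110,0),max(v-110,0),u+110,v+110))
print(h[v-50:v+50:5,u,2],h[v,u-50:u+50:5,2])
```

```text
42.25 p [0.5001 0.2982 0.2008] yaw 1.5658 w 0.0851 F [ 0.1932 -0.3006  0.0118] T [0.0734 0.027  0.0566]
[ 374   94   75  101 3991] [409.3302 145.0874] [0.5893 0.329  0.024 ]
[297 122   5   6  24] [298.875 124.625] [0.4826 0.349  0.024 ]
[211 143   6   5  21] [213.1905 145.    ] [0.3991 0.33   0.024 ]
289 109
984.5 circ 0.4967 0.3298 0.0298 ell [0.4992 0.3345] [0.0428 0.0584]
917.0 circ 0.4967 0.3303 0.0296 ell [0.4996 0.3344] [0.0418 0.0586]
29944.5 circ 0.4838 0.3529 0.1418 ell [0.4929 0.3654] [0.2261 0.2922]
1195.5 circ 0.4938 0.3268 0.0299 ell [0.4905 0.3229] [0.0441 0.0586]
[143 144 150 149 140 151 142 141 139 148 140 151 148  32 227 117 122 123
 122 125] [153 144 148 149 141 147 145 146 150 144 140 141 142 140 146 144 147 137
 142 137]
```

The right pulley has been knocked; it is now near (0.495,0.328). I'll combine its lit and shaded parts for the centre.

Run:
```python
from h import *
w=dict(np.load("w19.npz"))
u,v=proj(w,[.495,.3285,.024])[0].astype(int);roi=(u-50,v-50,u+50,v+50)
for th in (170,190):
    A=blobs(w,(0,0,th),(180,60,255),300,roi)[0]
    B=[c for c in blobs(w,(0,0,105),(180,60,150),600,roi) if cv2.contourArea(c)<3000]
    for b in B:
        H=cv2.convexHull(np.vstack([A,b]))[:,0];X=cast(w,H,.024)[:,:2].astype(np.float32)
        print(th,cv2.contourArea(b),cv2.minEnclosingCircle(X),cv2.fitEllipse(X)[:2])
```

```text
170 2962.0 ((0.49602600932121277, 0.344391793012619), 0.055748045444488525) ((0.5057596564292908, 0.3490320146083832), (0.07188314944505692, 0.12829174101352692))
170 1195.5 ((0.4953029155731201, 0.3281577527523041), 0.030296824872493744) ((0.4951886236667633, 0.3280828297138214), (0.059316396713256836, 0.059760287404060364))
190 2962.0 ((0.49602600932121277, 0.344391793012619), 0.055748045444488525) ((0.5061371922492981, 0.3490053713321686), (0.07119150459766388, 0.1295035034418106))
190 1195.5 ((0.49513867497444153, 0.3282168209552765), 0.03012753091752529) ((0.49504920840263367, 0.327995240688324), (0.05913389101624489, 0.05957752838730812))
```

Run:
```python
from h import *
go([.4951,.3281,.05],2.84)
```

```text
turn [ -0.01   0.04 -73.  ] shift cm [ 2.99 -0.52 15.09] t 42.3
```

Request:
jog_arm --moves '[[[0, 0, -10], [3, -0.5, 0], 0], [[0, 0, -20], [3, -0.5, 0], 0], [[0, 0, -30], [3, -0.5, 0], 0], [[0, 0, -40], [3, -0.5, 2], 0], [[0, 0, -50], [3, -0.5, 4], 0], [[0, 0, -60], [3, -0.5, 6], 0], [[0, 0, -70], [3, -0.5, 8], 0], [[0, 0, -73], [3, -0.5, 11], 0], [[0, 0, -73], [3, -0.5, 13], 0], [[0, 0, -73], [3, -0.5, 15], 0], [[0, 0, -73], [3, -0.5, 15], 0], [[0, 0, -73], [3, -0.5, 15], 0]]'

```text
t: 43.8
eef_pos: [0.4954, 0.3295, 0.0515]
tool_rot: [0.469, 3.105, 0.001]
wrist_force: [-0.3, -0.9, 1.3]
gripper_width: 0.0853
gripper_force: 0.0
```

Run:
```python
from h import *
st();go([.4951,.3281,.0045],2.84);w=grab("wrist","w20")
h=cv2.cvtColor(w["frame"],cv2.COLOR_RGB2HSV);m=((h[...,0]<8)|(h[...,0]>172))&(h[...,1]>130)&(h[...,2]>60)
n,l,sta,cen=cv2.connectedComponentsWithStats(m.astype(np.uint8))
for i in range(1,n):
    if sta[i,4]>5: print(sta[i],cen[i],cast(w,cen[i],.024)[0])
```

```text
43.8 p [0.4954 0.3295 0.0515] yaw 2.8417 w 0.0853 F [-0.2643 -0.9173  1.3125] T [-0.0372  0.0553  0.0051]
turn [0.03 0.05 0.1 ] shift cm [-0.01 -0.14  4.7 ] t 43.8
[254  65  10  14 104] [258.4231  71.4808] [0.3992 0.3299 0.024 ]
[338 210  12  11  64] [343.3125 214.75  ] [0.4827 0.3489 0.024 ]
[ 286  316  136   24 2573] [352.5126 327.3304] [0.5581 0.3337 0.024 ]
[ 285  337  142   54 4879] [354.4179 357.2615] [0.5817 0.3287 0.024 ]
[348 362  15   8  98] [355.2653 365.4388] [0.5885 0.3274 0.024 ]
```

The mark is unchanged at (0.4827,0.349), which confirms the pulley pose. Descend and grip.

Request:
jog_arm --moves '[[[0, 0, 0], [0, -0.1, 2.5], 0], [[0, 0, 0], [0, -0.1, 4.6], 0], [[0, 0, 0], [0, -0.1, 4.6], 0], [[0, 0, 0], [0, -0.1, 4.6], 0], [[0, 0, 0], [0, -0.1, 4.6], 0.2], [[0, 0, 0], [0, -0.1, 4.6], 0.45], [[0, 0, 0], [0, -0.1, 4.6], 0.45], [[0, 0, 0], [0, -0.1, 4.6], 0.45], [[0, 0, 0], [0, -0.1, 4.6], 0.45]]'

```text
t: 44.98
eef_pos: [0.4947, 0.329, 0.0061]
tool_rot: [0.468, 3.106, 0.001]
wrist_force: [-1.7, -2.0, 6.4]
gripper_width: 0.0577
gripper_force: 63.8
```

Run:
```python
from h import *
st();print(get_obs()["gripper_force"])
```

```text
44.98 p [0.4947 0.329  0.0061] yaw 2.8426 w 0.0577 F [-1.6512 -1.9816  6.403 ] T [-0.2384  0.3094  0.0351]
63.76430280972272
```

Request:
jog_arm --moves '[[[0, 0, 0], [0, 0, -4], 0.45], [[0, 0, 0], [0, 0, -9], 0.45], [[0, 0, 0], [0, 0, -14], 0.45], [[0, 0, 0], [0, 0, -15.5], 0.45], [[0, 0, 0], [0, 0, -15.5], 0.45], [[0, 0, 0], [0, 0, -15.5], 0.45]]'

```text
t: 45.72
eef_pos: [0.493, 0.3282, 0.1579]
tool_rot: [-0.467, -3.104, 0.004]
wrist_force: [-0.3, -0.2, -2.8]
gripper_width: 0.0576
gripper_force: 66.0
```

Run:
```python
from h import *
st();print(get_obs()["gripper_force"]);go([.6029,.0971,.155],2.84-.697)
```

```text
45.73 p [0.493  0.3282 0.1579] yaw 2.8429 w 0.0576 F [-0.3211 -0.1852 -2.8137] T [ 0.0469 -0.0369 -0.0213]
66.01842964533716
turn [-0.2  -0.07 40.1 ] shift cm [-17.31 -18.85   0.31] t 45.73
```

Request:
jog_arm --moves '[[[0, 0, 8], [-3.5, -4, 0], 0.45], [[0, 0, 16], [-7, -8, 0], 0.45], [[0, 0, 24], [-10.5, -12, 0], 0.45], [[0, 0, 32], [-14, -16, 0], 0.45], [[0, 0, 40], [-17.3, -18.8, 0], 0.45], [[0, 0, 40], [-17.3, -18.8, 0.2], 0.45], [[0, 0, 40], [-17.3, -18.8, 0.2], 0.45], [[0, 0, 40], [-17.3, -18.8, 0.2], 0.45], [[0, 0, 40], [-17.3, -18.8, 0.2], 0.45]]'

```text
t: 46.85
eef_pos: [0.6037, 0.0996, 0.1575]
tool_rot: [-1.499, -2.76, -0.0]
wrist_force: [0.2, -0.2, -3.1]
gripper_width: 0.0573
gripper_force: 66.0
```

Run:
```python
from h import *
st();o=get_obs();w=grab("wrist","w21");p=o["eef_pos"];R=Ro.from_rotvec(o["tool_rot"]).as_matrix();z=p[2]+.0179
h=cv2.cvtColor(w["frame"],cv2.COLOR_RGB2HSV);m=((h[...,0]<8)|(h[...,0]>172))&(h[...,1]>130)&(h[...,2]>60)
n,l,sta,cen=cv2.connectedComponentsWithStats(m.astype(np.uint8))
for i in range(1,n):
    if sta[i,4]>30: X=cast(w,cen[i],z)[0];print(sta[i],cen[i],"rel TCP",X-p,np.degrees(np.arctan2(X[1]-p[1],X[0]-p[0])))
c=p+[0,0,.0179];print(proj(w,[c,c+R[:,0]*.03,c-R[:,0]*.03,c+R[:,1]*.03]))
u,v=proj(w,c)[0].astype(int);V=h[...,2].astype(int)
print(V[v-75:v+65:2,u]);print(V[v-12,u-80:u+80:2])
for lo,hi in((150,255),(105,255)): pc(w,lo,hi,(u-66,v-75,u+66,399),z)
```

```text
46.85 p [0.6037 0.0996 0.1575] yaw 2.1467 w 0.0573 F [ 0.2424 -0.1657 -3.0803] T [-0.034  -0.0268 -0.0278]
[349 249  15  14 110] [355.9455 255.4818] rel TCP [0.0043 0.0233 0.0179] 79.47585323786745
[[317.6769 289.9806]
 [317.7267 227.8814]
 [317.6334 344.2487]
 [385.3191 289.9628]]
[ 20  46  17  63  20  19  58  65 120 134 132 132 130 132 131 130 128 129
 129 134 134 135 132 139 110  76 163 181 175 173 168 170 179 176 174 174
 176 107  64  67  66  65  71  70  70  67  69  70  66  86  88  87  88  96
  98  97  95  96  96  95  96 101  99  96  94  82 181 173 173 171]
[ 63  63  61  45  11  11   9  54 117 143 138 138 114 120 141 138 141 138
 140 136 131 136 141 141 136 130 106 111  67  80 189 176 174 170 167 169
 165 171 177 176 176 176 177 169 164 176 178 172 175 114 123  90  73  73
  71  94 123 122 120 113 122 133 125 132 133 136 135 135 131  93  97 101
  95  89   3   5  10  27  66  63]
2501.5 circ 0.6142 0.0821 0.0311 ell [0.615  0.0813] [0.0587 0.062 ]
572.5 circ 0.5995 0.1048 0.0089 ell [0.5991 0.1049] [0.0107 0.017 ]
5014.5 circ 0.6015 0.1023 0.0289 ell [0.5984 0.1053] [0.0421 0.0558]
3092.5 circ 0.6168 0.0792 0.0319 ell [0.6176 0.08  ] [0.0553 0.0656]
491.5 circ 0.567 0.1074 0.0099 ell [0.5656 0.1066] [0.0184 0.0195]
```

Run:
```python
from h import *
go([.6025,.0976,.106],2.147)
```

```text
turn [-0.   -0.03 -0.04] shift cm [-0.07 -0.21  5.17] t 46.9
```

Request:
jog_arm --moves '[[[0, 0, 0], [-0.05, -0.15, 0], 0.45], [[0, 0, 0], [-0.05, -0.15, 2], 0.45], [[0, 0, 0], [-0.05, -0.15, 4], 0.45], [[0, 0, 0], [-0.05, -0.15, 4.8], 0.45], [[0, 0, 0], [-0.05, -0.15, 4.8], 0.45], [[0, 0, 0], [-0.05, -0.15, 4.8], 0.45]]'

```text
t: 47.65
eef_pos: [0.6039, 0.097, 0.1106]
tool_rot: [1.502, 2.758, 0.001]
wrist_force: [0.3, 0.2, -2.3]
gripper_width: 0.0575
gripper_force: 66.0
```

Run:
```python
from h import *
st();go([.6025,.0976,.0628],2.147)
```

```text
47.65 p [0.6039 0.097  0.1106] yaw 2.1445 w 0.0575 F [ 0.3175  0.1566 -2.2685] T [-0.0126  0.0045  0.0224]
turn [ 0.07  0.04 -0.14] shift cm [ 0.13 -0.09  4.78] t 47.65
```

Request:
jog_arm --moves '[[[0, 0, 0], [0.1, -0.08, 0], 0.45], [[0, 0, 0], [0.1, -0.08, 0.5], 0.45], [[0, 0, 0], [0.1, -0.08, 1], 0.45], [[0, 0, 0], [0.1, -0.08, 1.5], 0.45], [[0, 0, 0], [0.1, -0.08, 2], 0.45], [[0, 0, 0], [0.1, -0.08, 2], 0.45]]'

```text
t: 48.4
eef_pos: [0.6017, 0.0974, 0.0892]
tool_rot: [-1.502, -2.758, 0.001]
wrist_force: [0.4, -0.1, -2.1]
gripper_width: 0.0579
gripper_force: 66.0
```

Run:
```python
from h import *
st();go([.6025,.0976,.0628],2.147)
```

```text
48.4 p [0.6017 0.0974 0.0892] yaw 2.1445 w 0.0579 F [ 0.3536 -0.1457 -2.0821] T [ 0.0242 -0.0247  0.0128]
turn [-0.06 -0.03 -0.14] shift cm [-0.03  0.09  2.64] t 48.4
```

Request:
jog_arm --moves '[[[0, 0, 0], [0, 0.06, 0.2], 0.45], [[0, 0, 0], [0, 0.06, 0.6], 0.45], [[0, 0, 0], [0, 0.06, 1], 0.45], [[0, 0, 0], [0, 0.06, 1.4], 0.45], [[0, 0, 0], [0, 0.06, 1.7], 0.45], [[0, 0, 0], [0, 0.06, 1.7], 0.45]]'

```text
t: 49.15
eef_pos: [0.6023, 0.0977, 0.0725]
tool_rot: [-1.502, -2.759, 0.001]
wrist_force: [0.2, -0.2, -1.9]
gripper_width: 0.0576
gripper_force: 66.0
```

Run:
```python
from h import *
st();go([.6025,.0976,.0628],2.147)
```

```text
49.15 p [0.6023 0.0977 0.0725] yaw 2.1445 w 0.0576 F [ 0.1853 -0.2244 -1.9314] T [-0.0378 -0.0244 -0.0064]
turn [-0.03 -0.02 -0.14] shift cm [-0.02  0.01  0.97] t 49.15
```

Request:
jog_arm --moves '[[[0, 0, 0], [0, 0, 0.4], 0.45], [[0, 0, 0], [0, 0, 0.8], 0.45], [[0, 0, 0], [0, 0, 0.95], 0.45], [[0, 0, 0], [0, 0, 0.95], 0.45]]'

```text
t: 49.65
eef_pos: [0.6026, 0.0977, 0.0633]
tool_rot: [1.502, 2.759, 0.0]
wrist_force: [0.3, 0.1, -2.6]
gripper_width: 0.0577
gripper_force: 66.0
```

Request:
jog_arm --moves '[[[0, 0, 0], [0, 0, 0], 0.3], [[0, 0, 0], [0, 0, 0], 0.1], [[0, 0, 0], [0, 0, 0], 0], [[0, 0, 0], [0, 0, 0], 0], [[0, 0, 0], [0, 0, -4], 0], [[0, 0, 0], [0, 0, -9], 0], [[0, 0, 0], [-4, 0, -14], 0], [[0, 0, 0], [-8, 0, -18], 0], [[0, 0, 0], [-8, 0, -20], 0], [[0, 0, 0], [-8, 0, -20], 0], [[0, 0, 0], [-8, 0, -20], 0]]'

```text
t: 51.02
eef_pos: [0.645, 0.0316, 0.2619]
tool_rot: [-1.499, -2.758, 0.001]
wrist_force: [0.1, 0.1, -0.7]
gripper_width: 0.0854
gripper_force: 0.0
```

Run:
```python
from h import *
st();w=grab("wrist","w22");s=grab("scene","s22")
u,v=proj(w,[.6029,.097,.081])[0].astype(int);print(u,v)
for z in(.081,.086): pc(w,180,255,(u-60,max(v-60,0),u+60,v+60),z)
a=w["frame"][:300,120:520,::-1];b=cv2.resize(s["frame"][90:300,140:460,::-1],(400,262))
cv2.imwrite("pics/w22c.png",np.hstack([a,np.vstack([b,np.zeros((38,400,3),np.uint8)])]))
```

```text
51.02 p [0.645  0.0316 0.2619] yaw 2.1457 w 0.0854 F [ 0.132  0.068 -0.666] T [ 0.0366 -0.0821 -0.0064]
317 95
3105.5 circ 0.603 0.0973 0.0301 ell [0.6031 0.0981] [0.0575 0.06  ]
3105.5 circ 0.6029 0.0974 0.0296 ell [0.603  0.0981] [0.0566 0.059 ]
```

View pics/w22c.png

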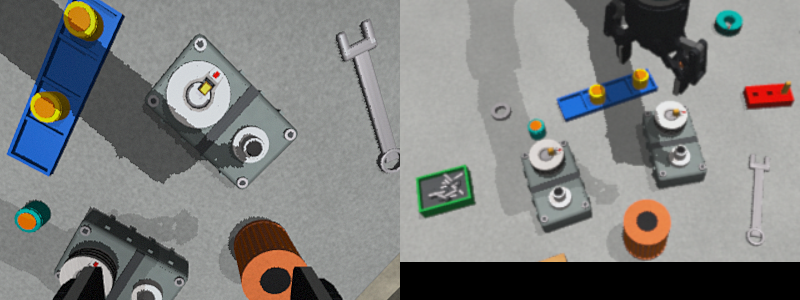

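Both pulleys sit flat on the keyed shafts with the marks over the keys. Both caps are in the tray, the spare key is in its rack and nothing else has moved. Handing in.

Run:
```python
from plant import robot
print(robot.finish_job())
```

```text
the job is handed in; nothing more can be done
None
```

The job is handed in at about 51 s of the 210 s: both yellow caps present stand in their own tray pockets, both shafts are keyed and both pulleys sit flat on their collars by camera and height checks, and the spare key is still in its rack.

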